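# Fetch the empty tray from mid-stack and feed the mill

## Robot

A 6-joint arm with a two-finger parallel gripper is mounted at the origin on the work surface. World frame = base frame: x ahead of the robot, y to its left, z up, the work surface at z = 0. Lengths are in m, angles in rad, forces in N, time in s.
With the tool pointing down it reaches from about 0.375 to 0.9 m from the base axis. Payload 3.1 kg.
Tool frame: the origin (TCP) lies between the finger pads; the fingertips stand robot.tip_extent ahead of it and the grasp point (between the pads) lies 3 mm ahead of it (robot.tip_extent is the distance from the TCP to the fingertips, in m); z points along the fingers, x is the direction in which the jaws open and shut, and the axes are right-handed (so a half turn about z gives the same grasp; the last joint's range is limited). The gripper opens to 87 mm and grips with 3 to 60 N. Pads are 19 mm wide; open, the fingers measure 117 mm over their backs; the gripper's body (75 mm by 190 mm) begins 51 mm behind the grasp point.
Start: joints at [0.947, 0.527, 1.433, -0, 1.181, -0.178], TCP at [0.269, 0.564, 0.245] pointing down, gripper open.
Joint ranges: [-3.08, 3.08], [-0.75, 2.2], [0.22, 2.44], [-1.43, 4.57], [0, 2.65], [-2.85, 2.85]. Speed limits (rad/s): [2.79, 2.79, 3.14, 3.14, 3.14, 3.14].

## Interface

Orientations are given as a unit quaternion [x, y, z, w].
In Python, from rig import robot, cams gives the robot as it stands.
- The arm moves only by the tool carry_out, never from a script. Its argument "steps" is a list of rows, each a list of 3 entries, a list of its own where there are three numbers: the shift along the world's x, y, z in cm, then the turn about the world's z in degrees, then the closure, from 0 (fully open) to 1 (shut). In form: [[[dx, dy, dz], spin, fingers], ...]. A call has 1 to 10 rows; each row shifts and turns the pose as measured when the row begins; what a row does not reach is not made up. A row lasts 1/10 s, in which the tool goes at most 50 mm and 8.59 degrees, less where a joint would pass 70% of its speed; a pose out of reach is approached as far as the arm can. A call with a gripper value outside its range is refused whole. The fingers move at their own pace and stop on an object; "squeeze" is the grip in N (left out, the last holds). Time passes only in rows, so rows that do not move let the fingers close. It gives the time, the measured TCP pose, the force and the opening at its end, in the units of the state.
- robot.get_obs(): the state, without advancing time (a new reading comes with each control period).
- cams.camera(name): name is "side" or "top"; returns a dict with "pixels" (420x560x3 uint8, red, green, blue), "fx", "fy", "cx", "cy" (pixels), "k1" (the pictures are not rectified: a ray, as slopes to the right and down, at radius r is drawn at 1 + k1 r^2 times it, then the intrinsics apply), "eye" and "rotation" of the camera in the world. Camera axes: x right, y up, looking along -z (the intrinsics and any distortion apply to the point x, -y, -z); pixel columns grow to the right and rows downward; lengths in m; the calibration is good to about 2 mm. A picture is of the moment at which its call begins. There is no depth.
- robot.hand_in(): hands the job in, once; it reports no verdict.
The state is a dict: "time": time; "q": joint angles; "joint_velocities": joint speeds; "joint_torque": joint torques, N m; "position": TCP position; "tool_rot": TCP orientation; "ft_force": force on the tool from outside, world axes, zero at the start; "moment": the same for the moment, N m; "grip_width": finger opening in m.
Only numpy, scipy, OpenCV 4.12 (cv2) and the standard library are available. Lean on these libraries where they do the work, as an engineer would, in place of code of your own. Each camera call takes 0.05 s, during which the arm holds its last target. There are 200 camera calls.

## Task

The only empty carrier tray is in the middle of the stack: lift the top tray off, set the empty tray squarely on the middle of the loading ledge, lined up with the mill, and put the top tray gently and squarely back on the bottom tray, which stays where it is. Stand every loose bearing block upright in the empty tray while it is on the ledge, then slide the loaded tray level across the gap, without letting it sag, between the guides of the mill bed until it is fully home against the end stop. Leave the bottle, the hammer and the jar alone.

Things in the scene. Friction and masses are not known exactly. Their poses are not given: they have to be found in the camera images.
- mid_tray_mid (a point): the empty middle tray of the stack, 0.4 kg, 200 (own x) x 130 x 62 mm: 8 mm plywood floor, end walls 8 mm thick and 62 mm high, side lips to 18 mm height. A black grip rail, 20 mm wide, runs along x at y = 0 from 39 to 61 mm above the underside, free below; on each side of it is a bay 184 x 50 mm. This point: its centre, 31 mm above its underside; z up, x along the rail.
- top_tray_mid (a point): tray of the same shape and rail, at the top of the stack at the start, 0.65 kg. It carries four steel flanges (42 mm wide, 34 mm high) bolted near its corners, clear of the middle of the rail. Trays stand on each other's end walls, 62 mm per level. This point: its centre, 31 mm above its underside; z up, x along the rail.
- low_tray_mid (a point): tray like the top one, full, at the bottom of the stack on the bench, 1.1 kg; it stays there. This point: its centre, 31 mm above its underside; z up, x along the rail.
- mill: fixed mill bed. Origin on the bench under the home place: a tray lying along y is home with its centre at x = 0, y = 0. Bed top 39 mm above the bench, x = +-85, y = -110 to 115 mm. The tray enters from +y, sliding to -y.
- mill_stop (a point): middle of the end stop's face, on the bed top at mill y = -100 mm; stop 32 mm high, axes as the mill's. Guide bars 14 mm high at x = +-75 mm flare out at the bed's +y mouth.
- mill_bridge (a point): middle of the underside of the grey gantry bridge across the bed: 170 mm above the bench, mill y = -60 mm, bridge 45 mm deep in y; posts beside the bed, outer faces at x = +-111 mm, 220 mm high.
- ledge: fixed loading ledge: aluminium plate 150 (x) x 230 (y) mm, top 40 mm above the bench; origin under its centre on the bench, axes as the mill's. It stands in line with the bed on its +y side, with an open gap of 40 to 60 mm between the two, down to the bench.
- oil_bottle: bystander: white bottle, 60 mm wide, 150 mm high, origin at its underside
- mallet: bystander: hammer lying on the bench, 240 mm long
- cutter_jar: bystander: jar 68 mm wide, 80 mm high, origin at its underside
- block1_mid (a point): aluminium bearing block standing on the bench (0.15 kg): foot 56 (own x) x 40 (y) x 14 mm, above it a body 36 (x) x 40 (y) mm up to 60 mm height, to be gripped across its 36 mm, along own x. Two to four of these blocks are there. This point is its centre, 30 mm above its underside; z up.
- block2_mid (a point): aluminium bearing block standing on the bench (0.15 kg): foot 56 (own x) x 40 (y) x 14 mm, above it a body 36 (x) x 40 (y) mm up to 60 mm height, to be gripped across its 36 mm, along own x. Two to four of these blocks are there. This point is its centre, 30 mm above its underside; z up.
- block3_mid (a point): aluminium bearing block standing on the bench (0.15 kg): foot 56 (own x) x 40 (y) x 14 mm, above it a body 36 (x) x 40 (y) mm up to 60 mm height, to be gripped across its 36 mm, along own x. Two to four of these blocks are there. This point is its centre, 30 mm above its underside; z up.
- block4_mid (a point): aluminium bearing block standing on the bench (0.15 kg): foot 56 (own x) x 40 (y) x 14 mm, above it a body 36 (x) x 40 (y) mm up to 60 mm height, to be gripped across its 36 mm, along own x. Two to four of these blocks are there. This point is its centre, 30 mm above its underside; z up.
Not all that is in view belongs to the job. Leave any brown or red look-alike of the part that bears block2_mid alone.

How it is judged:
On the way, in this order (a step that is already met when the one before it is completed fails the run):
1. the top tray is lifted off the stack and set aside (horizontal distance between top_tray_mid and mid_tray_mid above 0.1 m and linear speed of top_tray below 0.05 m/s), for 0.2 s.
2. the empty tray lies flat and square on the middle of the loading ledge (x of mid_tray_mid in the frame of ledge between -0.03 and 0.03 m and y of mid_tray_mid in the frame of ledge between -0.04 and 0.04 m and z of mid_tray_mid in the frame of ledge between 0.066 and 0.076 m and angle between mid_tray_mid's own z axis and vertical below 0.05 rad and angle between the x axis of mid_tray_mid and the y axis of ledge, either way round below 0.17 rad and linear speed of mid_tray below 0.02 m/s), for 0.2 s.
3. every block stands upright in the tray on the ledge (x of mid_tray_mid in the frame of ledge between -0.03 and 0.03 m and y of mid_tray_mid in the frame of ledge between -0.04 and 0.04 m and z of mid_tray_mid in the frame of ledge between 0.066 and 0.076 m and angle between mid_tray_mid's own z axis and vertical below 0.05 rad and angle between the x axis of mid_tray_mid and the y axis of ledge, either way round below 0.17 rad and x of block1_mid in the frame of mid_tray_mid between -0.092 and 0.092 m and y of block1_mid in the frame of mid_tray_mid between -0.062 and 0.062 m and z of block1_mid in the frame of mid_tray_mid between -0.001 and 0.014 m and angle between each of block1_mid, block2_mid, block3_mid, block4_mid's own z axis and vertical below 0.12 rad and x of block2_mid in the frame of mid_tray_mid between -0.092 and 0.092 m and y of block2_mid in the frame of mid_tray_mid between -0.062 and 0.062 m and z of block2_mid in the frame of mid_tray_mid between -0.001 and 0.014 m and x of block3_mid in the frame of mid_tray_mid between -0.092 and 0.092 m and y of block3_mid in the frame of mid_tray_mid between -0.062 and 0.062 m and z of block3_mid in the frame of mid_tray_mid between -0.001 and 0.014 m and x of block4_mid in the frame of mid_tray_mid between -0.092 and 0.092 m and y of block4_mid in the frame of mid_tray_mid between -0.062 and 0.062 m and z of block4_mid in the frame of mid_tray_mid between -0.001 and 0.014 m), for 0.2 s.
4. the tray slides level across the gap (y of mid_tray_mid in the frame of mill between 0.09 and 0.19 m and x of mid_tray_mid in the frame of mill between -0.04 and 0.04 m and z of mid_tray_mid in the frame of mill between 0.065 and 0.077 m and angle between mid_tray_mid's own z axis and vertical below 0.08 rad), for 0.1 s.
5. the tray is home against the end stop (y of mid_tray_mid in the frame of mill between -0.02 and 0.008 m and x of mid_tray_mid in the frame of mill between -0.02 and 0.02 m and z of mid_tray_mid in the frame of mill between 0.065 and 0.075 m and angle between mid_tray_mid's own z axis and vertical below 0.05 rad and angle between the x axis of mid_tray_mid and the y axis of mill, either way round below 0.12 rad), for 0.2 s.
At the end, for the whole second after the job is handed in: the formerly middle tray lies flat on the mill bed within 8 mm of the end stop, between the guides; every block stands upright in it; the top tray stands on the bottom tray within 15 mm and 0.12 rad; all at rest (all of step 5 and x of block1_mid in the frame of mid_tray_mid between -0.092 and 0.092 m and y of block1_mid in the frame of mid_tray_mid between -0.062 and 0.062 m and z of block1_mid in the frame of mid_tray_mid between -0.001 and 0.014 m and angle between each of block1_mid, block2_mid, block3_mid, block4_mid's own z axis and vertical below 0.12 rad and x of block2_mid in the frame of mid_tray_mid between -0.092 and 0.092 m and y of block2_mid in the frame of mid_tray_mid between -0.062 and 0.062 m and z of block2_mid in the frame of mid_tray_mid between -0.001 and 0.014 m and x of block3_mid in the frame of mid_tray_mid between -0.092 and 0.092 m and y of block3_mid in the frame of mid_tray_mid between -0.062 and 0.062 m and z of block3_mid in the frame of mid_tray_mid between -0.001 and 0.014 m and x of block4_mid in the frame of mid_tray_mid between -0.092 and 0.092 m and y of block4_mid in the frame of mid_tray_mid between -0.062 and 0.062 m and z of block4_mid in the frame of mid_tray_mid between -0.001 and 0.014 m and horizontal distance between top_tray_mid and low_tray_mid below 0.015 m and z of top_tray_mid in the frame of low_tray_mid between 0.057 and 0.067 m and angle between top_tray_mid's own z axis and vertical below 0.05 rad and angle between the x axis of top_tray_mid and the x axis of low_tray_mid, either way round below 0.12 rad and linear speed of each of mid_tray, top_tray, block1, block2, block3, block4 below 0.02 m/s); the robot touches nothing.
It fails at once if the tray sags into the gap or tips on the way over (y of mid_tray_mid in the frame of mill between 0.005 and 0.26 m and x of mid_tray_mid in the frame of mill between -0.07 and 0.07 m and (z of mid_tray_mid in the frame of mill below 0.062 m or (z of mid_tray_mid in the frame of mill below 0.085 m and angle between mid_tray_mid's own z axis and vertical above 0.12 rad))).
It fails at once if the bottom tray is shoved away (30 mm) (distance of low_tray_mid from where it was at the start of the episode above 0.03 m).
It fails at once if a tray of parts is tipped (angle between top_tray_mid's own z axis and vertical above 0.5 rad or angle between low_tray_mid's own z axis and vertical above 0.2 rad).
It fails at once if the top tray is dropped hard onto the bottom tray (contact force between top_tray and low_tray above 150 N).
It fails at once if a bystander is disturbed (25 mm) (distance of any of oil_bottle, mallet, cutter_jar from where it was at the start of the episode above 0.025 m).
Of block1, block2, block3, block4 only 2 to 4 are there at a start; the rules pass over those that are not, and their reading is None.
At some moment in a run one of block1, block2, block3, block4 may be knocked a few centimetres aside while the robot is not near it.
It also fails if it takes over 210 s, if anything falls off the work surface, if the arm or the gripper's body presses on something with over 40 N, if the wrist force passes 120 N, or if a joint passes its speed limit or range.

## Working session

There is one attempt and no reset: what is moved stays moved. The work goes in short steps, Python scripts to look and compute and a tool call to move; the robot and the scene stay as the last step left them, time stands still between calls to the robot, and variables do not carry over. Pictures are saved under pics/ and viewed, about 12 in all and at most 16, crops included, and the job is handed in when it is done.

Besides the shell and the picture viewer there is one more tool, called after "Emit:" by a JSON object that holds its "name" and its "arguments", one argument or row to a line. carry_out: Moves the arm, as the interface text tells. Its arguments: {"type":"object","properties":{"steps":{"type":"array"},"squeeze":{"type":"number"}},"required":["steps"]}

```bash
ls; mkdir -p pics; cat > h.py <<'E'
import numpy as np, cv2
from rig import robot, cams
def snap(n):
    c=cams.camera(n); return c
def save(c,f,crop=None,s=1):
    im=c["pixels"][:,:,::-1]
    if crop: x0,y0,x1,y1=crop; im=im[y0:y1,x0:x1]
    cv2.imwrite("pics/"+f,cv2.resize(im,None,fx=s,fy=s,interpolation=cv2.INTER_CUBIC))
def cal(c):
    R=np.array(c["rotation"],float); 
    return R,np.array(c["eye"],float)
def ray(c,u,v):
    R,e=cal(c); xd=(u-c["cx"])/c["fx"]; yd=(v-c["cy"])/c["fy"]
    x,y=xd,yd
    for _ in range(30):
        k=1+c["k1"]*(x*x+y*y); x,y=xd/k,yd/k
    d=R@np.array([x,-y,-1]); return e,d
def onz(c,u,v,z):
    e,d=ray(c,u,v); return e+d*(z-e[2])/d[2]
def proj(c,p):
    R,e=cal(c); q=R.T@(np.array(p)-e); x,y=q[0]/-q[2],-q[1]/-q[2]
    k=1+c["k1"]*(x*x+y*y); return np.array([c["cx"]+c["fx"]*x*k,c["cy"]+c["fy"]*y*k])
E
python3 - <<'E'
from h import *
print(robot.tip_extent, robot.get_obs())
for n in("top","side"):
    c=snap(n); save(c,n+"0.png",s=1.42); print({k:v for k,v in c.items() if k!="pixels"})
    np.save("%s0.npy"%n,c,allow_pickle=True)
E
```

```text
pics
0.022 {'time': 0.0, 'q': array([ 9.46503245e-01,  5.28472731e-01,  1.43393617e+00,  5.63597990e-05,
        1.18137911e+00, -1.78521930e-01]), 'joint_velocities': array([ 1.24174759e-03, -4.53703708e-04, -1.17016620e-03, -1.05059299e-03,
        8.01247778e-05,  7.82602100e-04]), 'joint_torque': array([ 2.59066073e-04, -4.40037024e+01, -1.76590776e+01,  6.32920861e-02,
        5.82050357e-02, -1.72877708e-04]), 'position': array([0.26902905, 0.56336221, 0.24355678]), 'tool_rot': array([ 8.45922997e-01,  5.33303926e-01, -1.02750551e-03,  3.87055937e-04]), 'ft_force': array([ 0.03363119, -0.26936513, -0.90412903]), 'moment': array([-0.00543153, -0.01274282,  0.00184683]), 'grip_width': 0.0868718335452832}
{'fx': 409.36121406514843, 'fy': 409.36121406514843, 'cx': 276.32738764861915, 'cy': 205.1785582510973, 'k1': -0.019059521623063663, 'eye': array([ 0.44458104, -0.03509154,  1.13549813]), 'rotation': array([-0.04872348,  0.04491845,  0.71554219, -0.6954191 ])}
{'fx': 546.6379859405638, 'fy': 546.6379859405638, 'cx': 285.3667827146869, 'cy': 209.18797276069398, 'k1': -0.07736797474338411, 'eye': array([0.4417345 , 1.16452955, 1.38113101]), 'rotation': array([-0.02407323,  0.37403029,  0.92626068, -0.03953456])}
```

```bash
sed -i 's/R=np.array(c\["rotation"\],float); /from scipy.spatial.transform import Rotation; R=Rotation.from_quat(c["rotation"]).as_matrix()/' h.py
```

```text
(no output)
```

View pics/top0.png

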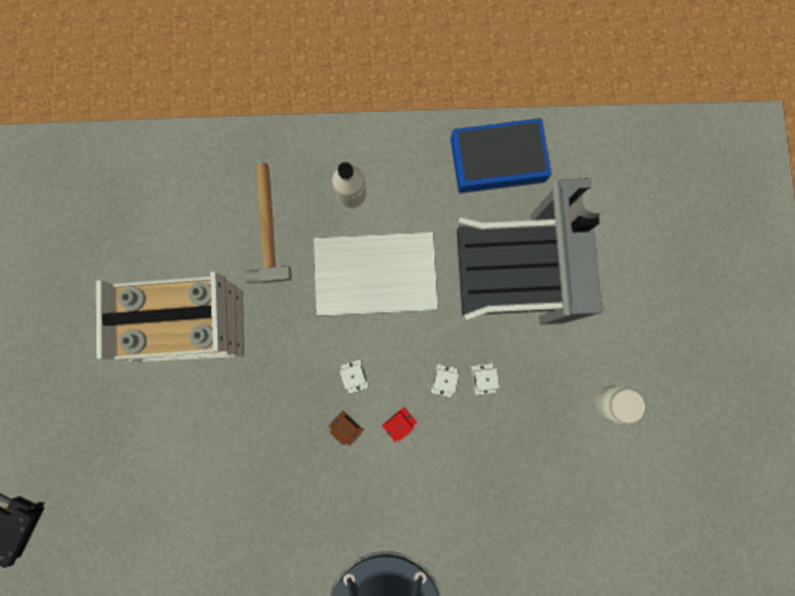

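View pics/side0.png

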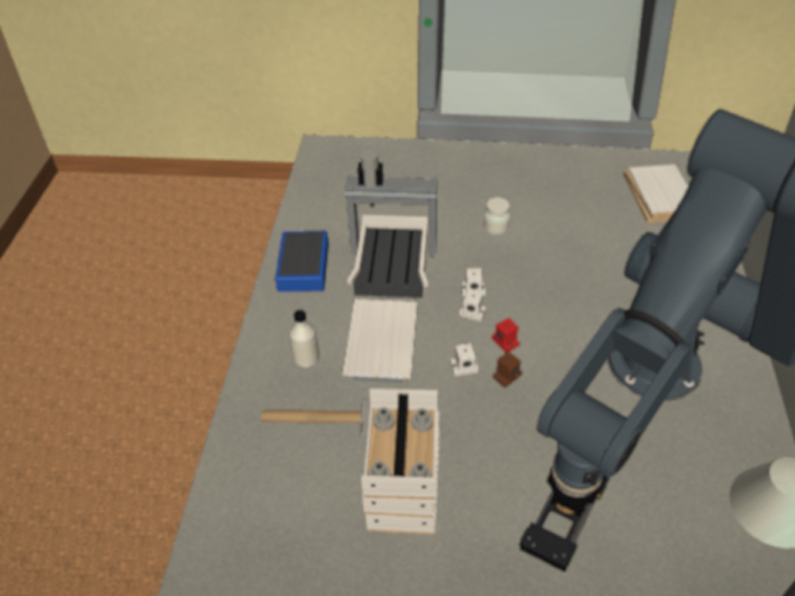

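```bash
python3 - <<'E'
from h import *
c=np.load("top0.npy",allow_pickle=True).item(); im=c["pixels"]
save(c,"blocks.png",(225,250,360,320),5.8)
hsv=cv2.cvtColor(im,cv2.COLOR_RGB2HSV)
def rect(mask,box,z,mn=40):
    m=np.zeros_like(mask); x0,y0,x1,y1=box; m[y0:y1,x0:x1]=mask[y0:y1,x0:x1]
    m=cv2.morphologyEx(m,cv2.MORPH_OPEN,np.ones((2,2)))
    for k in cv2.findContours(m,cv2.RETR_EXTERNAL,cv2.CHAIN_APPROX_NONE)[0]:
        if cv2.contourArea(k)<mn: continue
        pts=np.array([onz(c,u,v,z)[:2] for u,v in k[:,0]]).astype(np.float32)*1000
        r=cv2.minAreaRect(pts); b=cv2.boxPoints(r)
        print(np.round(r[0],1),np.round(r[1],1),round(r[2],1),"px",k[:,0].mean(0).round())
g=im.max(2)
dark=(g<45).astype(np.uint8)
light=((hsv[:,:,2]>165)&(hsv[:,:,1]<45)).astype(np.uint8)
print("rail");rect(dark,(65,210,152,235),.185)
print("ledge");rect(light,(212,155,315,230),.04)
bed=(g<75).astype(np.uint8)
print("bed");rect(bed,(315,150,393,230),.039)
print("blocks");rect(light,(225,245,365,290),.06,20)
save({"pixels":np.stack([dark*255,light*255,bed*120],2)},"m.png")
E
```

```text
rail
[541.1 357.9] [ 18.8 177.5] 2.9 px [111. 223.]
ledge
[624.7  -0.8] [150.9 229.5] 1.2 px [265. 194.]
bed
[ 627.9 -256.6] [165.2 189.5] 0.9 px [357. 188.]
blocks
[ 417.9 -125.4] [41.4 52.5] 74.4 px [314. 269.]
[ 419.8 -198.5] [52.4 44.9] 4.6 px [342. 267.]
[430.8  43.5] [54.2 41.1] 17.3 px [250. 266.]
```

View pics/blocks.png

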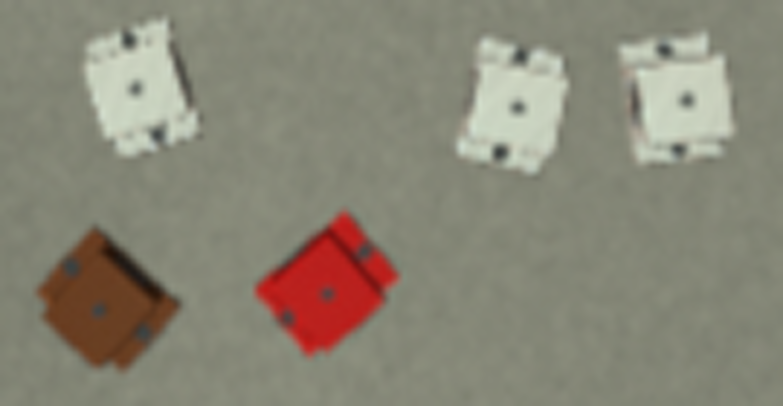

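Emit:
{"name": "carry_out", "arguments": {
  "steps": [
    [[2.7, -2.0, 1.0], -6.2, 0.3],
    [[2.7, -2.0, 1.0], -6.2, 0.3],
    [[2.7, -2.0, 0], -6.2, 0.3],
    [[2.7, -2.0, 0], -6.2, 0.3],
    [[2.7, -2.0, 0], -6.2, 0.3],
    [[2.7, -2.0, 0], -6.2, 0.3],
    [[2.7, -2.0, 0], -6.2, 0.3],
    [[2.7, -2.0, 0], -6.2, 0.3],
    [[2.7, -2.0, 0], -6.2, 0.3],
    [[2.7, -2.0, 0], -6.2, 0.3]
  ],
  "squeeze": 50
}}

```text
time: 1.1
position: [0.5408, 0.356, 0.2588]
tool_rot: [1.0, 0.004, -0.007, -0.001]
ft_force: [-0.3, 0.0, 0.1]
grip_width: 0.0606
```

```bash
cat >> h.py <<'E'
def st():
    o=robot.get_obs(); q=o["tool_rot"]; y=np.degrees(2*np.arctan2(q[1],q[0]))
    y=(y+180)%360-180
    print("t%.1f"%o["time"],"pos",(o["position"]*100).round(2),"yaw %.1f"%y,"q",o["q"].round(2),"F",o["ft_force"].round(1),"w %.1f"%(o["grip_width"]*1000)); return o,y
def goto(x,y,z,yaw):
    o,a=st(); d=np.array([x,y,z])-o["position"]*100; s=(yaw-a+90)%180-90
    print("need",d.round(2),"spin %.1f"%s)
E
python3 - <<'E'
from h import *
goto(54.1,35.8,17.7,2.9)
# stack geometry check: block centres and screws, mill edges from stored top picture
c=np.load("top0.npy",allow_pickle=True).item()
for n,(h,a,b) in {"A":((137,88),(158,135),(128,38)),"B":((517,107),(500,153),(520,55)),"C":((685,100),(679,150),(664,50))}.items():
    f=lambda p,z: onz(c,225+p[0]/5.8-.4,250+p[1]/5.8-.4,z)[:2]*100
    p,q=f(a,.014),f(b,.014); print(n,f(h,.06).round(1),((p+q)/2).round(1),np.degrees(np.arctan2(*(q-p)[::-1])).round(1))
g=cv2.cvtColor(c["pixels"],cv2.COLOR_RGB2GRAY)
# mill: project edges
save(c,"mill.png",(310,120,430,240),5)
E
```

```text
t1.1 pos [54.08 35.6  25.88] yaw 0.5 q [0.41 0.55 1.35 0.01 1.26 0.4 ] F [-0.3  0.   0.1] w 60.6
need [ 0.02  0.2  -8.18] spin 2.4
A [43.4  4.6] [43.4  4.7] 16.2
B [ 42.1 -12.4] [ 42.1 -12.4] -13.9
C [ 42.1 -19.9] [ 42.1 -20. ] 5.9
```

View pics/mill.png

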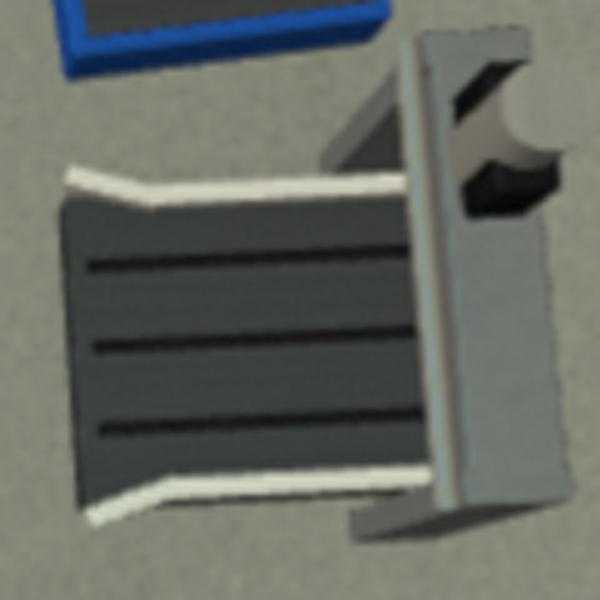

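Emit:
{"name": "carry_out", "arguments": {
  "steps": [
    [[0, 0.2, -3], 2.4, 0.3],
    [[0, 0, -3], 0, 0.3],
    [[0, 0, -1.5], 0, 0.3],
    [[0, 0, -0.7], 0, 0.3],
    [[0, 0, 0], 0, 0.3]
  ]
}}

```text
time: 1.6
position: [0.5462, 0.3527, 0.1727]
tool_rot: [1.0, 0.02, -0.006, -0.0]
ft_force: [-0.2, 0.4, 1.1]
grip_width: 0.0609
```

```bash
python3 - <<'E'
from h import *
goto(54.1,35.8,17.7,2.9)
c=np.load("top0.npy",allow_pickle=True).item()
f=lambda p,z: onz(c,310+p[0]/5-.4,120+p[1]/5-.4,z)[:2]*100
def l(n,a,b,z):
    p,q=f(a,z),f(b,z); d=q-p; print(n,p.round(2),q.round(2),"ang %.1f"%np.degrees(np.arctan2(d[1],d[0])))
l("groove",(95,347),(415,333),.039); l("g1",(160,196),(405,182),.053); l("g2",(170,487),(430,474),.053); l("mouth",(64,205),(81,505),.039)
E
```

```text
t1.6 pos [54.62 35.27 17.27] yaw 2.3 q [0.4  0.65 1.42 0.   1.08 0.36] F [-0.2  0.4  1.1] w 60.9
need [-0.52  0.53  0.43] spin 0.6
groove [ 63.1  -17.43] [ 63.37 -34.86] ang -89.1
g1 [ 71.05 -21.15] [ 71.44 -34.47] ang -88.3
g2 [ 55.21 -20.9 ] [ 55.5  -34.76] ang -88.8
mouth [ 71.04 -16.09] [ 54.52 -16.3 ] ang -179.3
```

Emit:
{"name": "carry_out", "arguments": {
  "steps": [
    [[-0.5, 0.5, 0.4], 0.6, 0.3],
    [[0, 0, 0], 0, 0.3]
  ]
}}

```text
time: 1.8
position: [0.5411, 0.3586, 0.1779]
tool_rot: [1.0, 0.026, -0.005, -0.0]
ft_force: [0.0, -0.1, -0.1]
grip_width: 0.0609
```

```bash
python3 - <<'E'
from h import *
goto(54.1,35.8,17.7,2.9)
c=snap("top"); save(c,"grip1.png",(40,170,200,280),5); np.save("top1.npy",c,allow_pickle=True)
E
```

```text
t1.8 pos [54.11 35.86 17.79] yaw 3.0 q [0.41 0.64 1.42 0.01 1.09 0.36] F [ 0.  -0.1 -0.1] w 60.9
need [-0.01 -0.06 -0.09] spin -0.1
```

View pics/grip1.png

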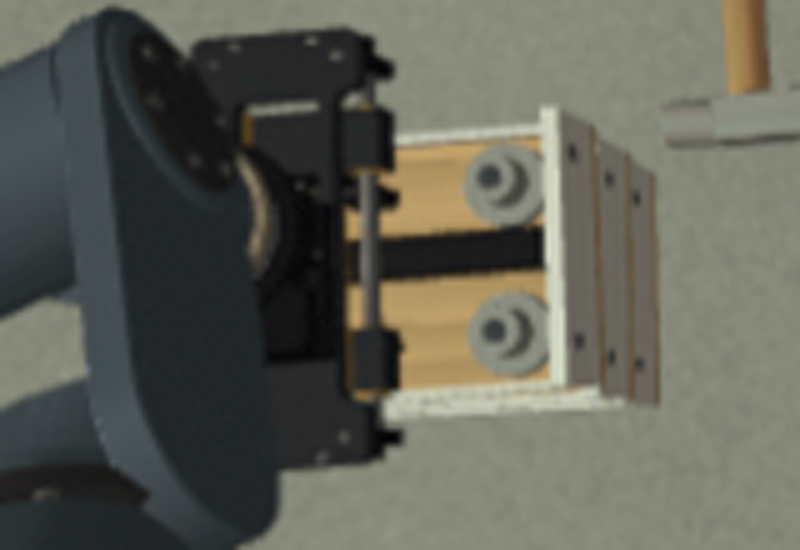

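The gripper straddles the rail, at about crop (360, 255); the flanges at (505,185) and (505,333) are clear. Closing.

Emit:
{"name": "carry_out", "arguments": {
  "steps": [
    [[0, 0, 0], 0, 1],
    [[0, 0, 0], 0, 1],
    [[0, 0, 0], 0, 1],
    [[0, 0, 0], 0, 1],
    [[0, 0, 0], 0, 1],
    [[0, 0, 0.3], 0, 1],
    [[0, 0, 0.5], 0, 1],
    [[0, 0, 1], 0, 1]
  ],
  "squeeze": 50
}}

```text
time: 2.65
position: [0.5405, 0.358, 0.1959]
tool_rot: [1.0, 0.026, -0.006, 0.001]
ft_force: [0.1, -0.1, -5.6]
grip_width: 0.0197
```

Emit:
{"name": "carry_out", "arguments": {
  "steps": [
    [[0, 0, 2], 0, 1],
    [[0, 0, 2], 0, 1],
    [[-2, 0, 1], 0, 1],
    [[-3, 0, 0], 0, 1],
    [[-3, 0, 0], 0, 1],
    [[-3, 0, 0], 0, 1],
    [[-3, 0, 0], 0, 1],
    [[-3, 0, 0], 0, 1],
    [[-3, 0, 0], 0, 1],
    [[-1, 0, 0], 0, 1]
  ]
}}

```text
time: 3.65
position: [0.3183, 0.3531, 0.2465]
tool_rot: [1.0, 0.024, -0.013, 0.004]
ft_force: [-0.5, 0.2, -6.5]
grip_width: 0.0199
```

Emit:
{"name": "carry_out", "arguments": {
  "steps": [
    [[0, 0, -3], 0, 1],
    [[0, 0, -3], 0, 1],
    [[0, 0, -3], 0, 1],
    [[0, 0, -3], 0, 1],
    [[0, 0, -2], 0, 1],
    [[0, 0, -1], 0, 1],
    [[0, 0, -0.5], 0, 1],
    [[0, 0, 0], 0, 1]
  ]
}}

```text
time: 4.45
position: [0.321, 0.356, 0.0908]
tool_rot: [1.0, 0.026, -0.008, 0.001]
ft_force: [0.7, 0.3, -7.2]
grip_width: 0.0194
```

Emit:
{"name": "carry_out", "arguments": {
  "steps": [
    [[0, 0, -1.5], 0, 1],
    [[0, 0, -1], 0, 1],
    [[0, 0, -0.6], 0, 1],
    [[0, 0, -0.3], 0, 1],
    [[0, 0, -0.2], 0, 1],
    [[0, 0, -0.1], 0, 1]
  ]
}}

```text
time: 5.05
position: [0.3246, 0.3585, 0.0603]
tool_rot: [1.0, 0.027, -0.003, -0.002]
ft_force: [0.3, -0.9, -4.9]
grip_width: 0.0195
```

Emit:
{"name": "carry_out", "arguments": {
  "steps": [
    [[0, 0, -0.3], 0, 1],
    [[0, 0, -0.2], 0, 1],
    [[0, 0, -0.2], 0, 1],
    [[0, 0, -0.1], 0, 1]
  ]
}}

```text
time: 5.45
position: [0.3246, 0.3586, 0.06]
tool_rot: [1.0, 0.027, -0.001, -0.004]
ft_force: [-0.9, -1.1, -3.0]
grip_width: 0.0198
```

```bash
python3 - <<'E'
from h import *
o,_=st(); print(o["moment"].round(2))
c=snap("side"); p=proj(c,[.3246,.3586,.06]); print(p); x,y=int(p[0]),int(p[1])
save(c,"aside.png",(max(0,x-120),max(0,y-110),min(560,x+120),min(420,y+70)),3.3)
E
```

```text
t5.5 pos [32.46 35.86  6.  ] yaw 3.1 q [0.6  0.66 1.93 0.01 0.55 0.53] F [-0.9 -1.1 -3. ] w 19.8
[-0.45  0.12 -0.09]
[361.56287161 334.89449941]
```

View pics/aside.png

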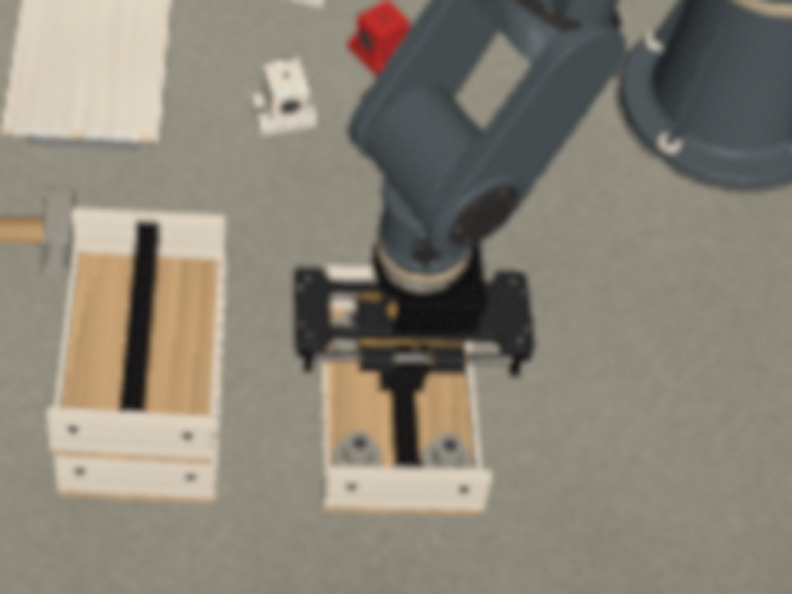

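Emit:
{"name": "carry_out", "arguments": {
  "steps": [
    [[0, 0, -0.5], 0, 1],
    [[0, 0, -0.7], 0, 1],
    [[0, 0, -0.7], 0, 1]
  ]
}}

```text
time: 5.8
position: [0.3245, 0.3589, 0.0588]
tool_rot: [1.0, 0.027, 0.002, -0.006]
ft_force: [-8.7, -9.9, 73.5]
grip_width: 0.0195
```

Emit:
{"name": "carry_out", "arguments": {
  "steps": [
    [[0, 0, 0.1], 0, 1],
    [[0, 0, 0], 0, 0.35],
    [[0, 0, 0], 0, 0.35],
    [[0, 0, 0], 0, 0.35],
    [[0, 0, 0], 0, 0.35],
    [[0, 0, 0], 0, 0.35]
  ]
}}

```text
time: 6.4
position: [0.3279, 0.3613, 0.0623]
tool_rot: [1.0, 0.027, 0.007, -0.009]
ft_force: [-0.4, 0.0, -0.6]
grip_width: 0.0509
```

```bash
python3 - <<'E'
from h import *
st()
E
```

```text
t6.4 pos [32.79 36.13  6.23] yaw 3.1 q [0.6  0.66 1.93 0.01 0.53 0.53] F [-0.4  0.  -0.6] w 50.9
```

Emit:
{"name": "carry_out", "arguments": {
  "steps": [
    [[0, 0, 3], 0, 0.35],
    [[0, 0, 4], 0, 0.35],
    [[0, 0, 4], 0, 0.35],
    [[2, 0, 2], 0, 0.35],
    [[4, 0, 0], 0, 0.35],
    [[4, 0, 0], 0, 0.35],
    [[4, 0, 0], 0, 0.35],
    [[4, 0, 0], 0, 0.35],
    [[2, 0, 0], 0, 0.35],
    [[0, 0, 0], 0, 0.35]
  ]
}}

```text
time: 7.4
position: [0.5313, 0.3584, 0.1913]
tool_rot: [1.0, 0.028, 0.001, -0.005]
ft_force: [-0.1, 0.2, -0.5]
grip_width: 0.0561
```

```bash
python3 - <<'E'
from h import *
o,_=goto(54.1,35.8,11.6,2.9) or (robot.get_obs(),0)
print(o["tool_rot"].round(4))
c=snap("top"); np.save("top2.npy",c,allow_pickle=True)
s=snap("side"); np.save("side2.npy",s,allow_pickle=True)
save(c,"a2.png",(40,170,215,300),4.5)
E
```

```text
t7.4 pos [53.13 35.84 19.13] yaw 3.3 q [0.42 0.61 1.45 0.01 1.08 0.35] F [-0.1  0.2 -0.5] w 56.1
need [ 0.97 -0.04 -7.53] spin -0.4
[ 0.9996  0.0284  0.001  -0.0049]
```

View pics/a2.png

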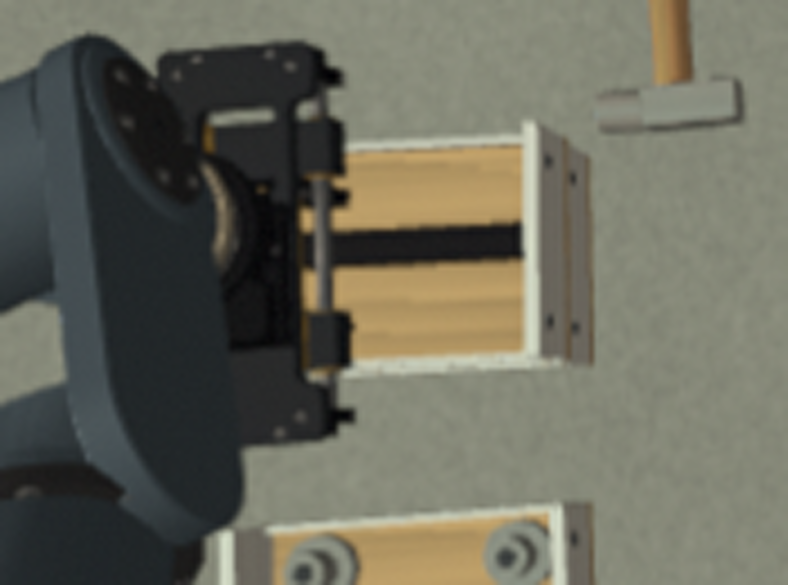

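```bash
python3 - <<'E'
from h import *
c=np.load("top2.npy",allow_pickle=True).item()
f=lambda u,v,z: (onz(c,40+u/4.5-.4,170+v/4.5-.4,z)[:2]*100).round(2)
print("rail",f(340,248,.123),f(520,240,.123),"wall outer",f(527,122,.124),f(540,362,.124), "rail end",f(522,240,.123))
E
```

```text
rail [54.22 37.17] [54.38 27.14] wall outer [60.96 26.79] [47.62 25.94] rail end [54.38 27.03]
```

Emit:
{"name": "carry_out", "arguments": {
  "steps": [
    [[0.9, 0, -2.5], -0.4, 0.35],
    [[0, 0, -2.5], 0, 0.35],
    [[0, 0, -1.0], 0, 0.35],
    [[0, 0, 0], 0, 0.35]
  ]
}}

```text
time: 7.9
position: [0.5287, 0.3589, 0.1294]
tool_rot: [1.0, 0.028, -0.005, -0.003]
ft_force: [0.1, 0.1, 0.2]
grip_width: 0.0566
```

Emit:
{"name": "carry_out", "arguments": {
  "steps": [
    [[1.3, 0.3, -0.6], 0, 0.35],
    [[0, 0, -0.5], 0, 0.35],
    [[0, 0, 0], 0, 0.35]
  ]
}}

```text
time: 8.2
position: [0.5419, 0.3633, 0.1198]
tool_rot: [1.0, 0.029, -0.004, -0.004]
ft_force: [-0.5, -0.9, -0.1]
grip_width: 0.0566
```

```bash
python3 - <<'E'
from h import *
goto(54.2,36.2,11.7,2.9)
E
```

```text
t8.2 pos [54.19 36.33 11.98] yaw 3.3 q [0.42 0.71 1.46 0.01 0.97 0.35] F [-0.5 -0.9 -0.1] w 56.6
need [ 0.01 -0.13 -0.28] spin -0.4
```

Emit:
{"name": "carry_out", "arguments": {
  "steps": [
    [[0, -0.1, -0.3], -0.4, 0.35],
    [[0, 0, 0], 0, 1],
    [[0, 0, 0], 0, 1],
    [[0, 0, 0], 0, 1],
    [[0, 0, 0], 0, 1],
    [[0, 0, 0], 0, 1],
    [[0, 0, 0.4], 0, 1],
    [[0, 0, 1], 0, 1],
    [[0, 0, 2], 0, 1],
    [[0, 0, 3], 0, 1]
  ]
}}

```text
time: 9.2
position: [0.5376, 0.36, 0.178]
tool_rot: [1.0, 0.025, -0.01, -0.001]
ft_force: [0.5, 0.4, -4.2]
grip_width: 0.0193
```

```bash
python3 - <<'E'
from h import *
goto(62.5,-0.1,20,1.2)
E
```

```text
t9.2 pos [53.76 36.   17.8 ] yaw 2.8 q [0.41 0.64 1.42 0.01 1.1  0.36] F [ 0.5  0.4 -4.2] w 19.3
need [  8.74 -36.1    2.2 ] spin -1.6
```

Emit:
{"name": "carry_out", "arguments": {
  "steps": [
    [[0.5, -2, 2], 0, 1],
    [[0.9, -4, 0], -0.3, 1],
    [[0.9, -4, 0], -0.3, 1],
    [[0.9, -4, 0], -0.3, 1],
    [[0.9, -4, 0], -0.3, 1],
    [[0.9, -4, 0], -0.3, 1],
    [[0.9, -4, 0], -0.1, 1],
    [[0.9, -4, 0], 0, 1],
    [[0.9, -4, 0], 0, 1],
    [[0.9, -2, 0], 0, 1]
  ]
}}

```text
time: 10.2
position: [0.6219, -0.0077, 0.2068]
tool_rot: [1.0, 0.015, -0.008, -0.004]
ft_force: [-0.0, -0.2, -4.7]
grip_width: 0.0196
```

```bash
python3 - <<'E'
from h import *
goto(62.5,-0.1,11,1.2); print(robot.get_obs()["tool_rot"].round(4))
E
```

```text
t10.2 pos [62.19 -0.77 20.68] yaw 1.7 q [-0.19  0.57  1.47  0.    1.12 -0.23] F [-0.  -0.2 -4.7] w 19.6
need [ 0.31  0.67 -9.68] spin -0.5
[ 0.9999  0.0148 -0.0076 -0.0037]
```

Emit:
{"name": "carry_out", "arguments": {
  "steps": [
    [[0.3, 0.3, -3], -0.5, 1],
    [[0, 0, -3], 0, 1],
    [[0, 0, -1.5], 0, 1],
    [[0, 0, -1], 0, 1],
    [[0, 0, 0], 0, 1]
  ]
}}

```text
time: 10.7
position: [0.6266, -0.0112, 0.1213]
tool_rot: [1.0, 0.006, -0.006, -0.003]
ft_force: [0.0, 0.7, -3.4]
grip_width: 0.0196
```

```bash
python3 - <<'E'
from h import *
goto(62.5,-0.1,9.6,1.2); print(robot.get_obs()["tool_rot"].round(4))
c=snap("side"); p=proj(c,[.625,0,.07]); x,y=int(p[0]),int(p[1])
save(c,"led.png",(x-80,y-60,x+80,y+60),5)
E
```

```text
t10.7 pos [62.66 -1.12 12.13] yaw 0.7 q [-0.2   0.69  1.52  0.    0.95 -0.21] F [ 0.   0.7 -3.4] w 19.6
need [-0.16  1.02 -2.53] spin 0.5
[ 1.      0.0062 -0.0058 -0.0028]
```

View pics/led.png

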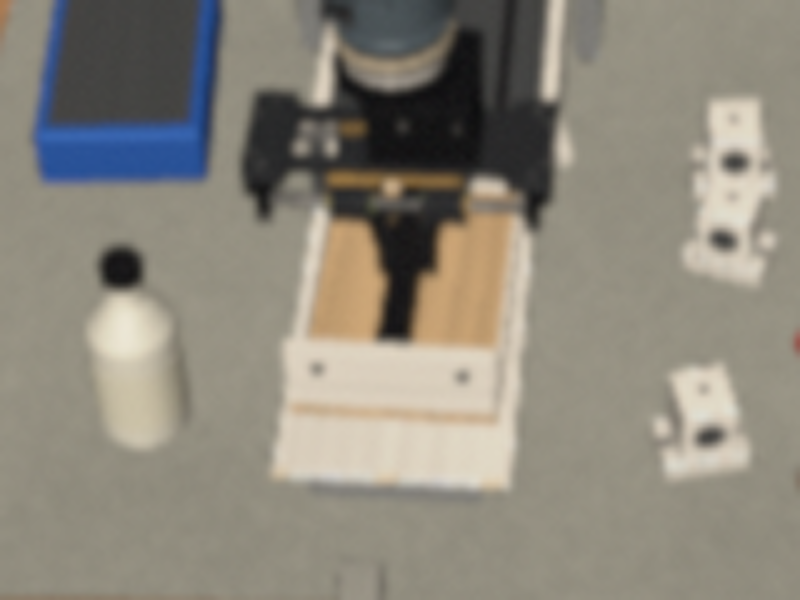

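Emit:
{"name": "carry_out", "arguments": {
  "steps": [
    [[-0.1, 0.9, -0.6], 0.5, 1],
    [[0, 0.2, -0.6], 0, 1],
    [[0, 0, -0.4], 0, 1],
    [[0, 0, 0], 0, 1]
  ]
}}

```text
time: 11.15
position: [0.628, 0.0017, 0.1081]
tool_rot: [1.0, 0.012, -0.002, -0.002]
ft_force: [0.2, 0.4, -4.9]
grip_width: 0.0196
```

```bash
python3 - <<'E'
from h import *
goto(62.5,-0.1,9.6,1.2)
E
```

```text
t11.2 pos [62.8   0.17 10.81] yaw 1.3 q [-0.18  0.7   1.53  0.    0.91 -0.2 ] F [ 0.2  0.4 -4.9] w 19.6
need [-0.3  -0.27 -1.21] spin -0.1
```

Emit:
{"name": "carry_out", "arguments": {
  "steps": [
    [[-0.3, -0.3, -0.4], 0, 1],
    [[0, 0, -0.3], 0, 1],
    [[0, 0, -0.2], 0, 1],
    [[0, 0, -0.2], 0, 1],
    [[0, 0, -0.2], 0, 1]
  ]
}}

```text
time: 11.65
position: [0.6254, -0.0019, 0.0978]
tool_rot: [1.0, 0.012, -0.001, -0.002]
ft_force: [-6.3, 0.6, 17.1]
grip_width: 0.02
```

Emit:
{"name": "carry_out", "arguments": {
  "steps": [
    [[0, 0, 0.1], 0, 1],
    [[0, 0, 0], 0, 0.35],
    [[0, 0, 0], 0, 0.35],
    [[0, 0, 0], 0, 0.35],
    [[0, 0, 0], 0, 0.35],
    [[0, 0, 3], 0, 0.35],
    [[0, 0, 4], 0, 0.35],
    [[-2, 0, 4], 0, 0.35],
    [[-4, 0, 2], 0, 0.35],
    [[-4, 4, 0], 0, 0.35]
  ]
}}

```text
time: 12.65
position: [0.534, 0.0311, 0.2336]
tool_rot: [1.0, 0.009, 0.005, -0.0]
ft_force: [0.8, 1.2, 0.6]
grip_width: 0.0565
```

```bash
python3 - <<'E'
from h import *
st()
c=snap("top"); np.save("top3.npy",c,allow_pickle=True); save(c,"t3.png",s=1.42)
E
```

```text
t12.7 pos [53.4   3.11 23.36] yaw 1.0 q [-0.15  0.42  1.68  0.    1.04 -0.17] F [0.8 1.2 0.6] w 56.5
```

View pics/t3.png

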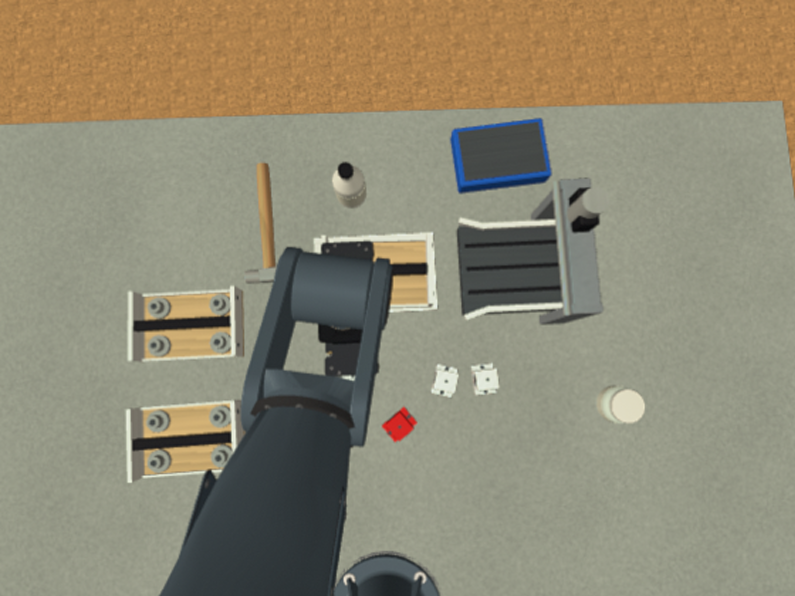

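```bash
cat >> h.py <<'E'
def rail(c,box,z):
    "min-area rectangle (mm, deg) of the dark rail in the pixel box, on height z"
    x0,y0,x1,y1=box; m=np.zeros(c["pixels"].shape[:2],np.uint8)
    m[y0:y1,x0:x1]=(c["pixels"].max(2)<45)[y0:y1,x0:x1]
    k=max(cv2.findContours(m,cv2.RETR_EXTERNAL,cv2.CHAIN_APPROX_NONE)[0],key=cv2.contourArea)
    p=np.array([onz(c,u,v,z)[:2] for u,v in k[:,0]],np.float32)*1000
    r=cv2.minAreaRect(p); print("rail",np.round(r[0],1),np.round(r[1],1),round(r[2],1), "y",p[:,1].min().round(1),p[:,1].max().round(1))
E
python3 - <<'E'
from h import *
c=np.load("top3.npy",allow_pickle=True).item()
rail(c,(85,215,170,242),.061); rail(c,(85,298,164,325),.061)
c=np.load("top0.npy",allow_pickle=True).item()
goto(33,35.9,15,3)
E
```

```text
rail [539.8 362.4] [ 16.7 175.6] 1.3 y 274.5 450.4
rail [325.4 359.7] [ 17.8 174.3] 2.4 y 272.9 446.8
t12.7 pos [52.35  3.88 23.17] yaw 1.3 q [-0.14  0.41  1.69  0.01  1.04 -0.17] F [-6.1  2.6 -1.4] w 56.1
need [-19.35  32.02  -8.17] spin 1.7
```

Emit:
{"name": "carry_out", "arguments": {
  "steps": [
    [[-2, 3.5, 0], 0.3, 0.35],
    [[-2, 3.5, 0], 0.3, 0.35],
    [[-2, 3.5, 0], 0.3, 0.35],
    [[-2, 3.5, 0], 0.3, 0.35],
    [[-2, 3.5, 0], 0.3, 0.35],
    [[-2, 3.5, 0], 0.2, 0.35],
    [[-2, 3.5, 0], 0, 0.35],
    [[-2, 3.5, -2], 0, 0.35],
    [[-2, 3, -2], 0, 0.35],
    [[-1.5, 1, -2], 0, 0.35]
  ]
}}

```text
time: 13.7
position: [0.3239, 0.3721, 0.1752]
tool_rot: [1.0, 0.025, 0.006, -0.007]
ft_force: [0.6, -0.1, -0.7]
grip_width: 0.0569
```

```bash
python3 - <<'E'
from h import *
goto(32.6,36.0,5.6,2.6);print(robot.get_obs()["tool_rot"].round(4))
E
```

```text
t13.7 pos [32.39 37.21 17.52] yaw 2.9 q [0.62 0.45 1.84 0.01 0.83 0.57] F [ 0.6 -0.1 -0.7] w 56.9
need [  0.21  -1.21 -11.92] spin -0.3
[ 0.9996  0.0251  0.006  -0.0074]
```

Emit:
{"name": "carry_out", "arguments": {
  "steps": [
    [[0.1, -0.6, -3], -0.3, 0.35],
    [[0.1, -0.6, -3], 0, 0.35],
    [[0, 0, -2.5], 0, 0.35],
    [[0, 0, -1], 0, 0.35],
    [[0, 0, 0], 0, 0.35]
  ]
}}

```text
time: 14.2
position: [0.3222, 0.363, 0.0752]
tool_rot: [1.0, 0.027, 0.005, -0.007]
ft_force: [-0.6, -0.0, -0.1]
grip_width: 0.0567
```

```bash
python3 - <<'E'
from h import *
goto(32.6,36.0,5.7,2.6);print(robot.get_obs()["tool_rot"].round(4))
E
```

```text
t14.2 pos [32.22 36.3   7.52] yaw 3.1 q [0.61 0.63 1.93 0.01 0.57 0.55] F [-0.6 -0.  -0.1] w 56.7
need [ 0.38 -0.3  -1.82] spin -0.5
[ 0.9996  0.027   0.005  -0.0071]
```

Emit:
{"name": "carry_out", "arguments": {
  "steps": [
    [[0.3, -0.3, -1], -0.4, 0.35],
    [[0, 0, -0.8], 0, 0.35],
    [[0, 0, 0], 0, 0.35]
  ]
}}

```text
time: 14.5
position: [0.3274, 0.3609, 0.0579]
tool_rot: [1.0, 0.023, 0.007, -0.009]
ft_force: [0.3, -0.4, -0.3]
grip_width: 0.0566
```

```bash
python3 - <<'E'
from h import *
goto(32.6,36.0,5.7,2.6);print(robot.get_obs()["tool_rot"].round(4))
E
```

```text
t14.5 pos [32.74 36.09  5.79] yaw 2.7 q [0.6  0.67 1.93 0.01 0.52 0.54] F [ 0.3 -0.4 -0.3] w 56.6
need [-0.14 -0.09 -0.09] spin -0.1
[ 0.9997  0.0232  0.0072 -0.0085]
```

Emit:
{"name": "carry_out", "arguments": {
  "steps": [
    [[0, 0, 0], 0, 1],
    [[0, 0, 0], 0, 1],
    [[0, 0, 0], 0, 1],
    [[0, 0, 0], 0, 1],
    [[0, 0, 0], 0, 1],
    [[0, 0, 0.5], 0, 1],
    [[0, 0, 2], 0, 1],
    [[0, 0, 3], 0, 1],
    [[0, 0, 4], 0, 1],
    [[0, 0, 3], 0, 1]
  ]
}}

```text
time: 15.5
position: [0.3218, 0.3569, 0.1821]
tool_rot: [1.0, 0.023, -0.001, -0.003]
ft_force: [0.2, 0.5, -6.7]
grip_width: 0.0194
```

```bash
python3 - <<'E'
from h import *
goto(54.15,36.35,15,2.6);print(robot.get_obs()["tool_rot"].round(4))
E
```

```text
t15.5 pos [32.18 35.69 18.21] yaw 2.6 q [0.6  0.43 1.86 0.01 0.85 0.55] F [ 0.2  0.5 -6.7] w 19.4
need [21.97  0.66 -3.21] spin -0.0
[ 9.997e-01  2.310e-02 -5.000e-04 -3.300e-03]
```

Emit:
{"name": "carry_out", "arguments": {
  "steps": [
    [[3, 0.1, 0.5], 0, 1],
    [[3, 0.1, 0], 0, 1],
    [[3, 0.1, 0], 0, 1],
    [[3, 0.1, 0], 0, 1],
    [[3, 0.1, 0], 0, 1],
    [[3, 0.1, 0], 0, 1],
    [[2.5, 0.1, 0], 0, 1],
    [[1, 0, -1], 0, 1],
    [[0, 0, -1], 0, 1],
    [[0, 0, 0], 0, 1]
  ]
}}

```text
time: 16.5
position: [0.5332, 0.3583, 0.1619]
tool_rot: [1.0, 0.025, -0.009, 0.001]
ft_force: [-0.5, -0.3, -6.9]
grip_width: 0.02
```

```bash
python3 - <<'E'
from h import *
goto(54.1,36.35,14,2.6);print(robot.get_obs()["tool_rot"].round(4))
E
```

```text
t16.5 pos [53.32 35.83 16.19] yaw 2.8 q [0.42 0.65 1.45 0.01 1.06 0.36] F [-0.5 -0.3 -6.9] w 20.0
need [ 0.78  0.52 -2.19] spin -0.2
[ 9.997e-01  2.460e-02 -9.000e-03  9.000e-04]
```

Emit:
{"name": "carry_out", "arguments": {
  "steps": [
    [[0.8, 0.5, -0.5], 0, 1],
    [[0, 0, -0.8], 0, 1],
    [[0, 0, -0.4], 0, 1],
    [[0, 0, 0], 0, 1]
  ]
}}

```text
time: 16.9
position: [0.5362, 0.3638, 0.1417]
tool_rot: [1.0, 0.026, -0.013, 0.002]
ft_force: [0.6, -0.4, -5.5]
grip_width: 0.0195
```

```bash
python3 - <<'E'
from h import *
goto(54.1,36.35,12,2.6)
c=snap("side"); p=proj(c,[.54,.36,.06]); x,y=int(p[0]),int(p[1])
save(c,"put.png",(x-80,y-70,x+80,y+60),5)
E
```

```text
t16.9 pos [53.62 36.38 14.17] yaw 3.0 q [0.42 0.69 1.44 0.01 1.04 0.37] F [ 0.6 -0.4 -5.5] w 19.5
need [ 0.48 -0.03 -2.17] spin -0.4
```

View pics/put.png

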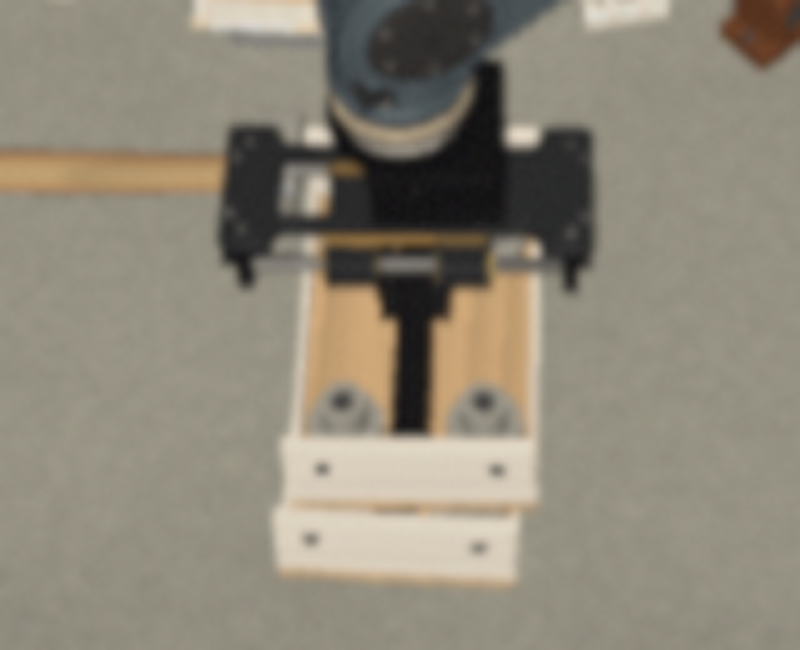

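```bash
python3 - <<'E'
from h import *
c=snap("side"); p=proj(c,[.54,.36,.06]); x,y=int(p[0]),int(p[1])
f=lambda u,v,z:onz(c,x-80+u/5-.4,y-70+v/5-.4,z)[:2]*100
for a,b,z in (((321,469),(497,470),.040+.0838),((310,540),(479,548),.040)):
    p,q=f(*a,z),f(*b,z); d=p-q; print(((p+q)/2).round(2),np.hypot(*d).round(2),np.degrees(np.arctan2(d[1],d[0])).round(1))
E
```

```text
[52.73 46.52] 9.03 4.4
[53.67 46.38] 9.08 1.8
```

Emit:
{"name": "carry_out", "arguments": {
  "steps": [
    [[0.5, -0.1, -0.4], -2.2, 1],
    [[0, 0, -0.5], 0, 1],
    [[0, 0, -0.3], 0, 1],
    [[0, 0, 0], 0, 1]
  ]
}}

```text
time: 17.4
position: [0.5417, 0.3634, 0.1316]
tool_rot: [1.0, 0.007, -0.011, 0.001]
ft_force: [0.1, -0.1, -7.4]
grip_width: 0.0192
```

```bash
python3 - <<'E'
from h import *
goto(54.1,36.3,12,0.6)
E
```

```text
t17.4 pos [54.17 36.34 13.16] yaw 0.8 q [0.42 0.7  1.44 0.01 1.02 0.4 ] F [ 0.1 -0.1 -7.4] w 19.2
need [-0.07 -0.04 -1.16] spin -0.2
```

Emit:
{"name": "carry_out", "arguments": {
  "steps": [
    [[-0.1, 0, -0.5], 0, 1],
    [[0, 0, -0.3], 0, 1],
    [[0, 0, -0.2], 0, 1],
    [[0, 0, -0.2], 0, 1]
  ]
}}

```text
time: 17.8
position: [0.5407, 0.3632, 0.1246]
tool_rot: [1.0, 0.008, -0.01, 0.001]
ft_force: [-3.7, -3.7, 5.5]
grip_width: 0.0196
```

Emit:
{"name": "carry_out", "arguments": {
  "steps": [
    [[0, 0, 0], 0, 0.9],
    [[0, 0, 0], 0, 0.35],
    [[0, 0, 0], 0, 0.35],
    [[0, 0, 0], 0, 0.35],
    [[0, 0, 0], 0, 0.35],
    [[0, 0, 3], 0, 0.4],
    [[0, 0, 4], 0, 0.4],
    [[0, -2, 3], 0, 0.4],
    [[-1, -4, 0], 0, 0.4],
    [[-1, -4, 0], 0, 0.4]
  ]
}}

```text
time: 18.8
position: [0.5251, 0.2672, 0.2309]
tool_rot: [1.0, 0.011, -0.003, -0.002]
ft_force: [-0.4, -0.7, 0.2]
grip_width: 0.0523
```

Emit:
{"name": "carry_out", "arguments": {
  "steps": [
    [[-1, -4, 0], 0, 0.4],
    [[-1, -4, 0], 0, 0.4],
    [[-1, -4, 0], 0, 0.4],
    [[-1, -4, 0], 0, 0.4],
    [[-1, -4, 0], 0, 0.4],
    [[0, 0, 0], 0, 0.4]
  ]
}}

```text
time: 19.4
position: [0.4741, 0.0572, 0.2339]
tool_rot: [1.0, 0.011, 0.001, -0.002]
ft_force: [-0.3, -0.7, 0.4]
grip_width: 0.0523
```

```bash
python3 - <<'E'
from h import *
st()
c=snap("top"); s=snap("side"); np.save("top4.npy",c,allow_pickle=True); np.save("side4.npy",s,allow_pickle=True)
save({"pixels":np.hstack([c["pixels"][120:330,60:430],s["pixels"][130:340,230:380]])},"t4.png",s=1.5)
rail(c,(65,205,165,240),.123)
E
```

```text
t19.4 pos [47.41  5.72 23.39] yaw 1.2 q [-0.12  0.34  1.81  0.    0.99 -0.14] F [-0.3 -0.7  0.4] w 52.3
rail [538.6 362.1] [ 17.8 175.9] 1.1 y 274.2 450.2
```

View pics/t4.png

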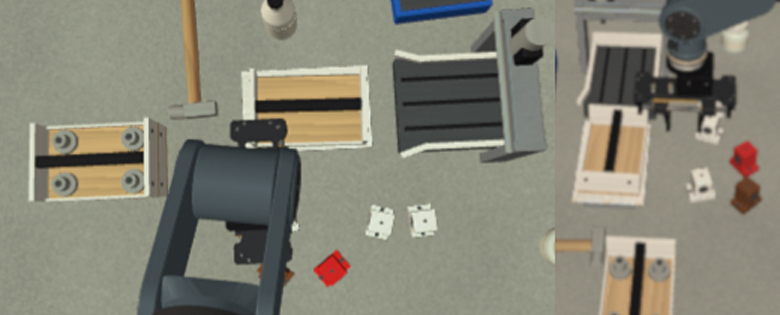

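```bash
python3 - <<'E'
from h import *
c=np.load("top4.npy",allow_pickle=True).item(); rail(c,(222,180,305,202),.101)
s0=np.load("side0.npy",allow_pickle=True).item(); s=np.load("side4.npy",allow_pickle=True).item()
p=proj(s,[.434,.046,.03]).astype(int); print(p)
d=np.abs(s["pixels"].astype(int)-s0["pixels"])[p[1]-25:p[1]+25,p[0]-22:p[0]+22]; print("change",d.mean(),d.max())
save(s,"A.png",(p[0]-35,p[1]-30,p[0]+35,p[1]+30),8)
E
```

```text
rail [623.2  -3.6] [174.6  18.2] 89.6 y -91.0 83.8
[326 252]
change 7.667727272727273 62
```

View pics/A.png

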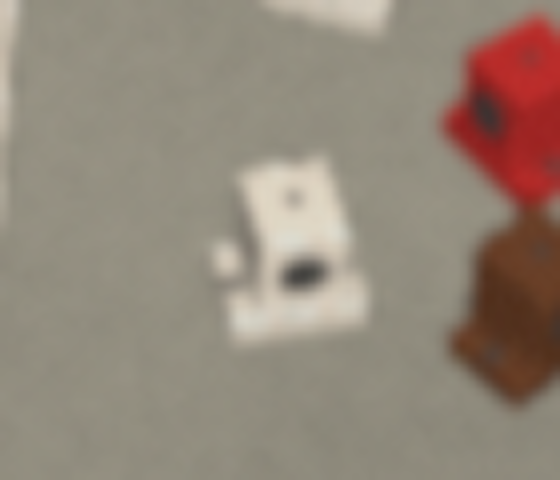

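```bash
python3 - <<'E'
from h import *
s=np.load("side4.npy",allow_pickle=True).item()
f=lambda u,v,z:onz(s,326-35+u/8-.4,252-30+v/8-.4,z)[:2]*100
print(f(294,196,.06)); a,b=f(235,345,0),f(368,322,0); d=a-b; print(a,b,np.hypot(*d),np.degrees(np.arctan2(d[1],d[0])), (a+b)/2+2*np.array([d[1],-d[0]])/np.hypot(*d))
goto(43.3,4.6,12,16.5)
E
```

```text
[43.12337219  4.59272899]
[45.12424039  7.47987802] [39.85696643  5.89332945] 5.501028200448446 16.762756690514806 [43.06742233  4.77158939]
t19.5 pos [47.53  6.01 23.4 ] yaw 1.3 q [-0.11  0.35  1.8   0.01  0.99 -0.14] F [0.6 0.4 0.1] w 51.9
need [ -4.23  -1.41 -11.4 ] spin 15.2
```

Emit:
{"name": "carry_out", "arguments": {
  "steps": [
    [[-2, -0.7, -3], 7.6, 0.4],
    [[-2, -0.7, -3], 7.6, 0.4],
    [[-0.2, 0, -2], 0, 0.4],
    [[0, 0, -2], 0, 0.4],
    [[0, 0, 0], 0, 0.4]
  ]
}}

```text
time: 20.0
position: [0.4376, 0.0511, 0.1334]
tool_rot: [0.988, 0.153, 0.008, -0.003]
ft_force: [-0.5, -0.8, 0.0]
grip_width: 0.0521
```

```bash
python3 - <<'E'
from h import *
goto(43.2,4.65,4.8,16.6); print(robot.get_obs()["tool_rot"].round(4))
E
```

```text
t20.0 pos [43.76  5.11 13.34] yaw 17.6 q [-0.15  0.48  2.    0.02  0.65 -0.47] F [-0.5 -0.8  0. ] w 52.1
need [-0.56 -0.46 -8.54] spin -1.0
[ 0.9882  0.153   0.0081 -0.0031]
```

Emit:
{"name": "carry_out", "arguments": {
  "steps": [
    [[-0.5, -0.5, -2], -1, 0.4],
    [[0, 0, -2], 0, 0.4],
    [[0, 0, -1], 0, 0.4],
    [[0, 0, 0], 0, 0.4]
  ]
}}

```text
time: 20.4
position: [0.4379, 0.0494, 0.0841]
tool_rot: [0.989, 0.147, 0.012, -0.002]
ft_force: [-0.9, 0.8, -0.2]
grip_width: 0.0522
```

```bash
python3 - <<'E'
from h import *
goto(43.2,4.65,4.8,16.6)
E
```

```text
t20.4 pos [43.79  4.94  8.41] yaw 16.9 q [-0.15  0.59  2.04  0.02  0.49 -0.47] F [-0.9  0.8 -0.2] w 52.2
need [-0.59 -0.29 -3.61] spin -0.3
```

Emit:
{"name": "carry_out", "arguments": {
  "steps": [
    [[-0.7, -0.3, -0.3], -0.3, 0.4],
    [[-0.2, 0, -1.5], 0, 0.4],
    [[-0.2, 0, -1.2], 0, 0.4],
    [[0, 0, 0], 0, 0.4]
  ]
}}

```text
time: 20.8
position: [0.4288, 0.0468, 0.0564]
tool_rot: [0.989, 0.146, 0.016, -0.001]
ft_force: [-0.5, 0.3, 0.1]
grip_width: 0.0523
```

```bash
python3 - <<'E'
from h import *
goto(43.2,4.65,4.8,16.6);print(robot.get_obs()["tool_rot"].round(4))
E
```

```text
t20.8 pos [42.88  4.68  5.64] yaw 16.7 q [-0.16  0.64  2.08  0.03  0.39 -0.48] F [-0.5  0.3  0.1] w 52.3
need [ 0.32 -0.03 -0.84] spin -0.1
[ 0.9892  0.1455  0.0162 -0.0011]
```

Emit:
{"name": "carry_out", "arguments": {
  "steps": [
    [[0.2, 0, -0.6], 0, 0.4],
    [[0, 0, 0], 0, 1],
    [[0, 0, 0], 0, 1],
    [[0, 0, 0], 0, 1],
    [[0, 0, 0], 0, 1],
    [[0, 0, 0.5], 0, 1],
    [[0, 0, 2], 0, 1],
    [[0, 0, 3], 0, 1],
    [[0, 0, 4], 0, 1],
    [[0, 0, 4], 0, 1]
  ],
  "squeeze": 30
}}

```text
time: 21.8
position: [0.4275, 0.0471, 0.1878]
tool_rot: [0.989, 0.145, 0.011, -0.003]
ft_force: [0.2, 0.4, -1.8]
grip_width: 0.0357
```

```bash
python3 - <<'E'
from h import *
goto(62.3,-4,19,89.6);print(robot.get_obs()["tool_rot"].round(4))
E
```

```text
t21.8 pos [42.75  4.71 18.78] yaw 16.7 q [-0.16  0.36  1.98  0.02  0.79 -0.46] F [ 0.2  0.4 -1.8] w 35.7
need [19.55 -8.71  0.22] spin 72.9
[ 0.9893  0.1452  0.011  -0.0026]
```

Emit:
{"name": "carry_out", "arguments": {
  "steps": [
    [[1.5, -1, 0.6], 8.1, 1],
    [[2.6, -1.1, 0.1], 8.1, 1],
    [[2.6, -1.1, 0], 8.1, 1],
    [[2.6, -1.1, 0], 8.1, 1],
    [[2.6, -1.1, 0], 8.1, 1],
    [[2.6, -1.1, 0], 8.1, 1],
    [[2.6, -1.1, 0], 8.1, 1],
    [[2.6, -1.1, 0], 8.1, 1],
    [[2.6, -1.1, 0], 8.1, 1],
    [[1, 0, 0], 0, 1]
  ]
}}

```text
time: 22.8
position: [0.6597, -0.0529, 0.2023]
tool_rot: [0.69, 0.724, 0.006, -0.011]
ft_force: [-0.1, -0.7, -1.0]
grip_width: 0.0356
```

```bash
python3 - <<'E'
from h import *
goto(65.9,-5.6,13,89.6);print(robot.get_obs()["tool_rot"].round(4))
E
```

```text
t22.8 pos [65.97 -5.29 20.23] yaw 92.7 q [-0.26  0.63  1.37  0.02  1.16 -1.89] F [-0.1 -0.7 -1. ] w 35.6
need [-0.07 -0.31 -7.23] spin -3.1
[ 0.6902  0.7235  0.0063 -0.0111]
```

Emit:
{"name": "carry_out", "arguments": {
  "steps": [
    [[0, -0.3, -1.5], -3, 1],
    [[0, 0, -1.5], 0, 1],
    [[0, 0, 0], 0, 1]
  ]
}}

```text
time: 23.1
position: [0.658, -0.0545, 0.1704]
tool_rot: [0.711, 0.703, 0.006, -0.013]
ft_force: [-0.1, 0.7, -0.1]
grip_width: 0.0359
```

```bash
cat >> h.py <<'E'
def tilt():
    from scipy.spatial.transform import Rotation as R
    z=R.from_quat(robot.get_obs()["tool_rot"]).as_matrix()[:,2]; print("tool z",z.round(3))
E
python3 - <<'E'
from h import *
goto(65.9,-5.6,9.8,89.6);tilt()
c=snap("side"); p=proj(c,[.659,-.056,.12]); x,y=int(p[0]),int(p[1])
save(c,"pA.png",(x-50,y-40,x+50,y+60),7)
np.save("crop.npy",[x-50,y-40])
np.save("sideA.npy",c,allow_pickle=True)
E
```

```text
t23.1 pos [65.8  -5.45 17.04] yaw 89.3 q [-0.26  0.66  1.4   0.03  1.1  -1.83] F [-0.1  0.7 -0.1] w 35.9
need [ 0.1  -0.15 -7.24] spin 0.3
tool z [-0.01   0.027 -1.   ]
```

View pics/pA.png

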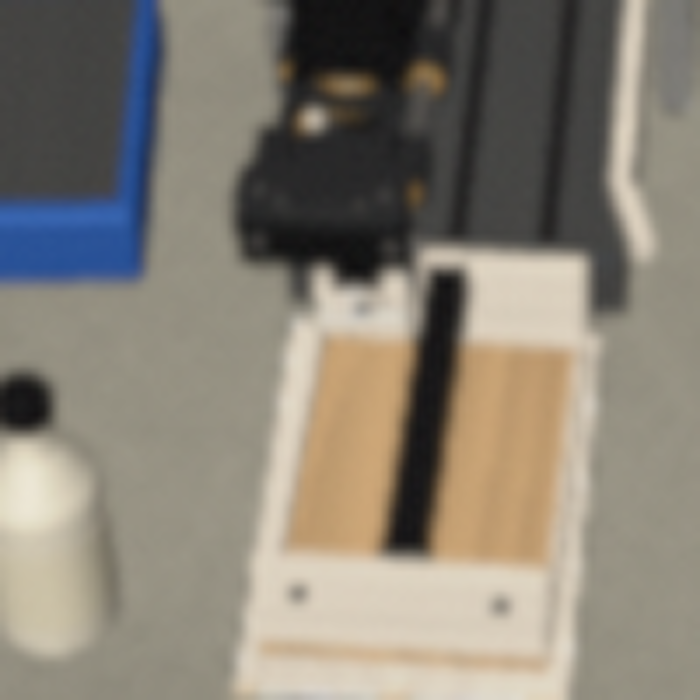

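```bash
python3 - <<'E'
from h import *
c=np.load("sideA.npy",allow_pickle=True).item(); ox,oy=np.load("crop.npy")
f=lambda u,v,z:(onz(c,ox+u/7-.4,oy+v/7-.4,z)[:2]*100).round(2)
print("foot L,R",f(320,330,.12),f(411,330,.12)); print("rail far",f(432,270,.101),f(464,270,.101),"near",f(386,550,.101),f(427,550,.101))
print("wall top near, L R",f(258,560,.102),f(548,570,.102),"lip inner L far",f(325,340,.048),"floor near L R",f(283,548,.1),f(550,560,.1))
E
```

```text
foot L,R [67.3  -2.82] [63.15 -3.14]
rail far [62.9  -8.91] [61.4  -9.02] near [62.99  8.44] [61.19  8.3 ]
wall top near, L R [68.51  9.55] [55.78  9.11] lip inner L far [68.3  -8.99] floor near L R [67.55  8.6 ] [55.76  8.36]
```

Emit:
{"name": "carry_out", "arguments": {
  "steps": [
    [[0.4, 0.3, -1], 0.3, 1],
    [[0, 0, -2], 0, 1],
    [[0, 0, -1], 0, 1],
    [[0, 0, 0], 0, 1]
  ]
}}

```text
time: 23.55
position: [0.6625, -0.0494, 0.1313]
tool_rot: [0.709, 0.705, 0.007, -0.012]
ft_force: [-0.6, -0.5, -0.4]
grip_width: 0.0358
```

```bash
python3 - <<'E'
from h import *
goto(66.2,-5.1,9.8,89.6);tilt()
E
```

```text
t23.6 pos [66.25 -4.94 13.13] yaw 89.7 q [-0.25  0.71  1.41  0.03  1.03 -1.83] F [-0.6 -0.5 -0.4] w 35.8
need [-0.05 -0.16 -3.33] spin -0.1
tool z [-0.007  0.026 -1.   ]
```

Emit:
{"name": "carry_out", "arguments": {
  "steps": [
    [[0, -0.2, -1.2], 0, 1],
    [[0, 0, -1], 0, 1],
    [[0, 0, -0.5], 0, 1],
    [[0, 0, -0.2], 0, 1],
    [[0, 0, -0.2], 0, 1]
  ]
}}

```text
time: 24.05
position: [0.6636, -0.0515, 0.1]
tool_rot: [0.709, 0.705, 0.008, -0.011]
ft_force: [-3.6, 1.1, 14.8]
grip_width: 0.0357
```

Emit:
{"name": "carry_out", "arguments": {
  "steps": [
    [[0, 0, 0.1], 0, 1],
    [[0, 0, 0], 0, 0.52],
    [[0, 0, 0], 0, 0.52],
    [[0, 0, 0], 0, 0.52],
    [[0, 0, 0.5], 0, 0.52],
    [[0, 0, 1.5], 0, 0.52],
    [[0, 0, 3], 0, 0.52],
    [[0, 0, 4], 0, 0.45],
    [[-2, -1, 2], -8, 0.4],
    [[-3, -1, 0], -8, 0.4]
  ]
}}

```text
time: 25.05
position: [0.6179, -0.0718, 0.2211]
tool_rot: [0.802, 0.597, 0.013, -0.005]
ft_force: [-0.4, 0.4, -0.6]
grip_width: 0.0508
```

Emit:
{"name": "carry_out", "arguments": {
  "steps": [
    [[-3, -1, 0], -8.5, 0.4],
    [[-3, -1, 0], -8.5, 0.4],
    [[-3, -1, 0], -8.5, 0.4],
    [[-3, -1, 0], -8.5, 0.4],
    [[-3, 0, 0], -8.5, 0.4],
    [[-2, 0, 0], -8.5, 0.4],
    [[0, 0, 0], -8.5, 0.4],
    [[0, 0, 0], -8.5, 0.4],
    [[0, 0, 0], -8.5, 0.4],
    [[0, 0, 0], -8.5, 0.4]
  ]
}}

```text
time: 26.05
position: [0.4402, -0.115, 0.2371]
tool_rot: [0.994, -0.11, 0.017, 0.015]
ft_force: [1.0, -0.5, 0.2]
grip_width: 0.0524
```

```bash
python3 - <<'E'
from h import *
goto(42.0,-12.4,18,-14);tilt()
c=snap("side"); np.save("s5.npy",c,allow_pickle=True); save(c,"s5.png",(225,120,365,270),5)
E
```

```text
t26.1 pos [ 44.02 -11.5   23.71] yaw -12.7 q [-0.49  0.3   1.88 -0.02  0.93 -0.26] F [ 1.  -0.5  0.2] w 52.4
need [-2.02 -0.9  -5.71] spin -1.3
tool z [ 0.03  -0.033 -0.999]
```

View pics/s5.png

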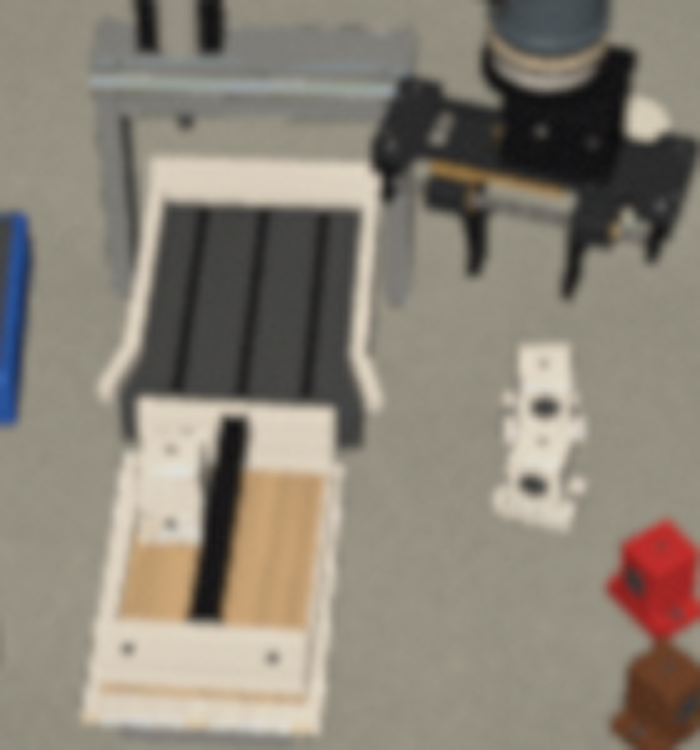

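```bash
python3 - <<'E'
from h import *
c=np.load("s5.npy",allow_pickle=True).item()
f=lambda u,v,z:onz(c,225+u/5-.4,120+v/5-.4,z)[:2]*100
print("B",f(541,440,.06),"C",f(545,362,.06)); a,b=f(495,511,0),f(571,531,0); d=a-b
print(a,b,np.hypot(*d),np.degrees(np.arctan2(d[1],d[0])),(a+b)/2+2*np.array([d[1],-d[0]])/np.hypot(*d))
print("A top",f(170,448,.014+.048),f(170,524,.062))
E
```

```text
B [ 41.94431153 -12.47358788] C [ 41.90200729 -20.03039248]
[ 44.77825781 -11.2842032 ] [39.5330094  -9.82884864] 5.443407731502401 -15.507286981159215 [ 41.62091174 -12.48371884]
A top [66.74920528 -9.61814142] [65.88359191 -2.74872697]
```

Emit:
{"name": "carry_out", "arguments": {
  "steps": [
    [[-2, -0.9, -3], -1.3, 0.4],
    [[-0.3, 0, -3], 0, 0.4],
    [[-0.3, 0, -3], 0, 0.4],
    [[0, 0, 0], 0, 0.4]
  ]
}}

```text
time: 26.5
position: [0.4177, -0.1264, 0.1508]
tool_rot: [0.992, -0.119, 0.024, 0.018]
ft_force: [-0.3, -0.4, -0.8]
grip_width: 0.0523
```

```bash
python3 - <<'E'
from h import *
goto(42.0,-12.4,5,-14);tilt()
E
```

```text
t26.5 pos [ 41.77 -12.64  15.08] yaw -13.6 q [-0.54  0.43  2.02 -0.02  0.63 -0.29] F [-0.3 -0.4 -0.8] w 52.3
need [  0.23   0.24 -10.08] spin -0.4
tool z [ 0.043 -0.042 -0.998]
```

Emit:
{"name": "carry_out", "arguments": {
  "steps": [
    [[0.1, 0.2, -3], -0.4, 0.4],
    [[-0.1, 0, -3], 0, 0.4],
    [[-0.1, 0, -2], 0, 0.4],
    [[0, 0, 0], 0, 0.4]
  ]
}}

```text
time: 26.9
position: [0.4234, -0.1279, 0.0745]
tool_rot: [0.992, -0.119, 0.031, 0.021]
ft_force: [-0.1, 0.7, 0.0]
grip_width: 0.0519
```

```bash
python3 - <<'E'
from h import *
goto(42.0,-12.4,5,-14.5);tilt()
E
```

```text
t26.9 pos [ 42.34 -12.79   7.45] yaw -13.6 q [-0.54  0.6   2.07 -0.04  0.39 -0.27] F [-0.1  0.7  0. ] w 51.9
need [-0.34  0.39 -2.45] spin -0.9
tool z [ 0.056 -0.05  -0.997]
```

Emit:
{"name": "carry_out", "arguments": {
  "steps": [
    [[-0.4, 0.4, -1], -0.8, 0.4],
    [[-0.1, 0, -1], 0, 0.4],
    [[0, 0, -0.4], 0, 0.4],
    [[0, 0, 0], 0, 0.4]
  ]
}}

```text
time: 27.3
position: [0.4238, -0.1267, 0.0549]
tool_rot: [0.991, -0.124, 0.036, 0.024]
ft_force: [-0.4, 0.5, 0.4]
grip_width: 0.0522
```

```bash
python3 - <<'E'
from h import *
goto(42.0,-12.4,5,-14.5);tilt()
E
```

```text
t27.3 pos [ 42.38 -12.67   5.49] yaw -14.2 q [-0.53  0.65  2.09 -0.05  0.32 -0.24] F [-0.4  0.5  0.4] w 52.2
need [-0.38  0.27 -0.49] spin -0.3
tool z [ 0.066 -0.057 -0.996]
```

Emit:
{"name": "carry_out", "arguments": {
  "steps": [
    [[-0.4, 0.3, -0.3], 0, 0.4],
    [[0, 0, 0], 0, 1],
    [[0, 0, 0], 0, 1],
    [[0, 0, 0], 0, 1],
    [[0, 0, 0], 0, 1],
    [[0, 0, 0.5], 0, 1],
    [[0, 0, 3], 0, 1],
    [[0, 0, 4], 0, 1],
    [[0, 0, 4], 0, 1],
    [[0, 0, 3], 0, 1]
  ]
}}

```text
time: 28.3
position: [0.4168, -0.1221, 0.1994]
tool_rot: [0.992, -0.123, 0.031, 0.022]
ft_force: [0.0, -0.8, -2.4]
grip_width: 0.0369
```

```bash
python3 - <<'E'
from h import *
goto(58.8,-5.1,20,90);tilt()
E
```

```text
t28.3 pos [ 41.68 -12.21  19.94] yaw -14.2 q [-0.53  0.33  1.99 -0.02  0.75 -0.27] F [ 0.  -0.8 -2.4] w 36.9
need [17.12  7.11  0.06] spin -75.8
tool z [ 0.057 -0.051 -0.997]
```

Emit:
{"name": "carry_out", "arguments": {
  "steps": [
    [[0.5, 0.5, 0.5], -7.8, 1],
    [[1.8, 0.7, 0], -7.8, 1],
    [[1.8, 0.7, 0], -7.8, 1],
    [[1.8, 0.7, 0], -7.8, 1],
    [[1.8, 0.7, 0], -7.8, 1],
    [[1.8, 0.7, 0], -7.8, 1],
    [[1.8, 0.7, 0], -7.8, 1],
    [[1.8, 0.7, 0], -7.8, 1],
    [[1.8, 0.7, 0], -7.8, 1],
    [[1.0, 0.4, 0], -5.0, 1]
  ]
}}

```text
time: 29.3
position: [0.5771, -0.0528, 0.2112]
tool_rot: [-0.69, 0.723, -0.012, -0.04]
ft_force: [0.3, 0.0, -0.9]
grip_width: 0.0371
```

```bash
python3 - <<'E'
from h import *
goto(58.8,-5.1,17,89.6);tilt()
E
```

```text
t29.3 pos [57.71 -5.28 21.12] yaw -92.6 q [-0.24  0.52  1.56 -0.09  1.09  1.42] F [ 0.3  0.  -0.9] w 37.1
need [ 1.09  0.18 -4.12] spin 2.2
tool z [-0.042 -0.072 -0.996]
```

Emit:
{"name": "carry_out", "arguments": {
  "steps": [
    [[0.9, 0.2, -1.5], 2.2, 1],
    [[0.2, 0, -2], 0, 1],
    [[0, 0, -0.5], 0, 1],
    [[0, 0, 0], 0, 1]
  ]
}}

```text
time: 29.7
position: [0.5893, -0.0494, 0.1702]
tool_rot: [-0.704, 0.709, -0.012, -0.04]
ft_force: [0.0, -0.3, -0.4]
grip_width: 0.0367
```

```bash
python3 - <<'E'
from h import *
goto(58.8,-5.1,9.8,89.6);tilt()
c=snap("side"); p=proj(c,[.588,-.051,.12]); x,y=int(p[0]),int(p[1])
save(c,"pB.png",(x-50,y-30,x+50,y+60),7)
np.save("crop.npy",[x-50,y-30]);np.save("sideB.npy",c,allow_pickle=True)
E
```

```text
t29.7 pos [58.93 -4.94 17.02] yaw -90.4 q [-0.23  0.59  1.56 -0.09  1.01  1.39] F [ 0.  -0.3 -0.4] w 36.7
need [-0.13 -0.16 -7.22] spin -0.0
tool z [-0.039 -0.073 -0.997]
```

View pics/pB.png

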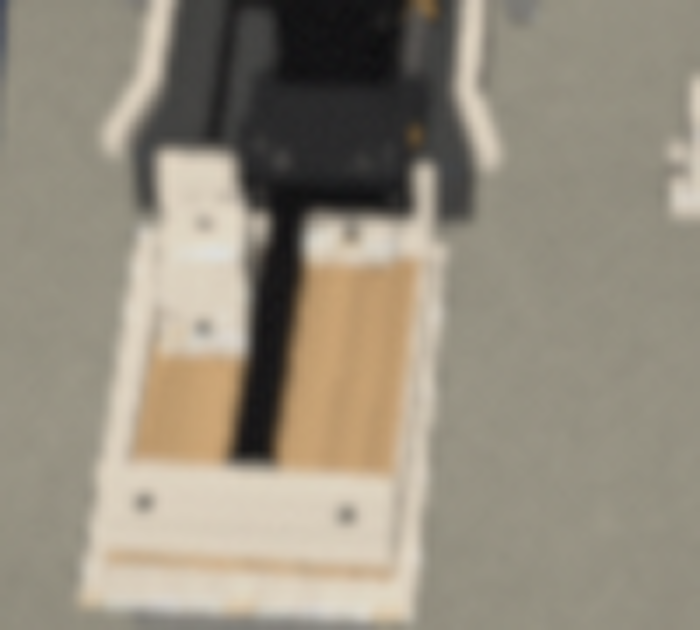

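```bash
python3 - <<'E'
from h import *
c=np.load("sideB.npy",allow_pickle=True).item(); ox,oy=np.load("crop.npy")
f=lambda u,v,z:(onz(c,ox+u/7-.4,oy+v/7-.4,z)[:2]*100).round(2)
print("foot L,R",f(304,258,.118),f(392,264,.118)); print("rail far",f(270,200,.101),f(302,200,.101),"near",f(233,460,.101),f(275,460,.101))
print("A foot front L R",f(163,354,.048),f(245,356,.048),"floor near R",f(393,472,.102))
E
```

```text
foot L,R [60.91 -2.31] [56.88 -2.24]
rail far [63.12 -7.5 ] [61.63 -7.62] near [62.94  8.5 ] [61.1   8.35]
A foot front L R [67.78 -2.2 ] [63.92 -2.38] floor near R [55.86  8.71]
```

Emit:
{"name": "carry_out", "arguments": {
  "steps": [
    [[-0.3, -0.1, -1.5], 0, 1],
    [[-0.1, 0, -2], 0, 1],
    [[-0.1, 0, -1], 0, 1],
    [[0, 0, 0], 0, 1]
  ]
}}

```text
time: 30.15
position: [0.5852, -0.0512, 0.1284]
tool_rot: [-0.704, 0.709, -0.015, -0.038]
ft_force: [-0.1, -0.7, -1.9]
grip_width: 0.0367
```

```bash
python3 - <<'E'
from h import *
goto(58.75,-5.0,9.8,89.6);tilt()
E
```

```text
t30.1 pos [58.52 -5.12 12.84] yaw -90.4 q [-0.24  0.64  1.61 -0.1   0.91  1.4 ] F [-0.1 -0.7 -1.9] w 36.7
need [ 0.23  0.12 -3.04] spin 0.0
tool z [-0.033 -0.075 -0.997]
```

Emit:
{"name": "carry_out", "arguments": {
  "steps": [
    [[0.2, 0.1, -1], 0, 1],
    [[-0.1, 0, -1], 0, 1],
    [[0, 0, -0.4], 0, 1],
    [[0, 0, -0.2], 0, 1]
  ]
}}

```text
time: 30.55
position: [0.5881, -0.0507, 0.1032]
tool_rot: [-0.704, 0.709, -0.017, -0.037]
ft_force: [-0.5, -0.2, -1.1]
grip_width: 0.037
```

```bash
python3 - <<'E'
from h import *
goto(58.75,-5.0,9.8,89.6);tilt()
E
```

```text
t30.6 pos [58.81 -5.07 10.32] yaw -90.4 q [-0.24  0.68  1.62 -0.11  0.86  1.41] F [-0.5 -0.2 -1.1] w 37.0
need [-0.06  0.07 -0.52] spin 0.0
tool z [-0.028 -0.076 -0.997]
```

Emit:
{"name": "carry_out", "arguments": {
  "steps": [
    [[0, 0, -0.2], 0, 1],
    [[0, 0, -0.2], 0, 1],
    [[0, 0, -0.2], 0, 1]
  ]
}}

```text
time: 30.85
position: [0.5886, -0.0507, 0.1012]
tool_rot: [-0.704, 0.709, -0.018, -0.037]
ft_force: [-2.8, 0.6, 11.8]
grip_width: 0.0369
```

Emit:
{"name": "carry_out", "arguments": {
  "steps": [
    [[0, 0, 0], 0, 0.9],
    [[0, 0, 0], 0, 0.52],
    [[0, 0, 0], 0, 0.52],
    [[0, 0, 0], 0, 0.52],
    [[0, 0, 0.5], 0, 0.52],
    [[0, 0, 1.5], 0, 0.52],
    [[0, 0, 3], 0, 0.52],
    [[0, 0, 4], 0, 0.45],
    [[-1, -1, 2], -8, 0.4],
    [[-2, -2, 0], -8.4, 0.4]
  ]
}}

```text
time: 31.85
position: [0.5605, -0.0798, 0.2162]
tool_rot: [-0.594, 0.804, -0.013, -0.037]
ft_force: [0.4, -0.4, -1.3]
grip_width: 0.0509
```

Emit:
{"name": "carry_out", "arguments": {
  "steps": [
    [[-2, -2, 0], -8.4, 0.4],
    [[-2, -2, 0], -8.4, 0.4],
    [[-2, -2, 0], -8.4, 0.4],
    [[-2, -2, 0], -8.4, 0.4],
    [[-2, -2, 0], -8.4, 0.4],
    [[-2, -2, 0], -8.4, 0.4],
    [[-1, -1, 0], -8.4, 0.4],
    [[0, 0, 0], -8.4, 0.4],
    [[0, 0, 0], 0, 0.4]
  ]
}}

```text
time: 32.75
position: [0.4249, -0.217, 0.2212]
tool_rot: [-0.033, 0.999, 0.006, -0.037]
ft_force: [-0.1, 0.7, -0.1]
grip_width: 0.0524
```

```bash
python3 - <<'E'
from h import *
goto(42.0,-20,5,5.5);tilt()
c=snap("side"); np.save("s6.npy",c,allow_pickle=True)
# block C : white blob near its expected place
p=proj(c,[.42,-.2,.03]).astype(int); print(p)
im=c["pixels"]; hsv=cv2.cvtColor(im,cv2.COLOR_RGB2HSV)
def white(p,r=28):
    m=np.zeros(im.shape[:2],np.uint8); s=np.s_[p[1]-r:p[1]+r,p[0]-r:p[0]+r]; m[s]=((hsv[...,2]>150)&(hsv[...,1]<50))[s]
    for k in cv2.findContours(m,cv2.RETR_EXTERNAL,cv2.CHAIN_APPROX_NONE)[0]:
        if cv2.contourArea(k)>30: print(cv2.contourArea(k),k[:,0].min(0),k[:,0].max(0)); 
white(p)
save(c,"C.png",(p[0]-28,p[1]-28,p[0]+28,p[1]+28),8)
a=cv2.imread("pics/C.png"); b=cv2.resize(c["pixels"][130:250,240:330,::-1],(448*90//120*1,448)); cv2.imwrite("pics/CB.png",np.hstack([a,b]))
E
```

```text
t32.8 pos [ 42.49 -21.7   22.12] yaw -176.3 q [-0.68  0.39  1.77 -0.05  1.04  2.42] F [-0.1  0.7 -0.1] w 52.4
need [ -0.49   1.7  -17.12] spin 1.8
tool z [-0.074  0.009 -0.997]
[332 198]
301.0 [324 187] [342 209]
```

```bash
python3 - <<'E'
from h import *
c=np.load("s6.npy",allow_pickle=True).item(); g=cv2.cvtColor(c["pixels"],cv2.COLOR_RGB2GRAY)
np.set_printoptions(linewidth=200)
print("cols 320..345"); 
for r in range(182,214): print(r,g[r,320:346])
E
```

```text
cols 320..345
182 [143 141 144 143 143 143 142 143 142 141 141 141 140 139 140 139 140 139 139 141 141 142 140 141 139 137]
183 [144 142 143 143 144 145 143 141 141 141 140 141 141 139 139 138 138 139 139 140 138 141 140 141 140 138]
184 [143 144 143 143 143 144 142 141 141 141 142 142 141 139 138 137 139 140 140 139 140 140 140 140 140 141]
185 [145 144 144 144 144 144 142 141 140 140 141 142 142 141 139 138 139 139 139 140 139 140 140 140 141 141]
186 [144 143 142 142 142 144 142 140 139 139 141 141 143 140 141 139 140 139 140 139 139 140 139 140 140 142]
187 [143 142 141 141 143 142 142 140 140 142 143 144 146 146 146 146 146 146 145 142 141 140 141 140 140 141]
188 [142 141 140 141 141 142 141 141 147 157 161 161 164 166 167 167 167 166 159 147 141 141 140 142 141 142]
189 [142 141 140 141 142 142 142 141 156 179 189 188 191 192 195 195 195 193 180 155 142 141 141 142 142 142]
190 [142 142 142 140 142 142 141 142 161 195 208 209 209 207 208 209 211 208 190 157 141 140 141 141 142 143]
191 [143 143 142 142 142 142 141 140 163 202 215 215 208 199 203 212 215 211 192 155 138 139 141
[... 1733 characters left out ...]
200 199 197 199 196 181 157 143 142 141]
208 [143 142 142 141 141 153 175 183 184 183 183 184 183 183 184 184 180 176 173 173 173 163 149 142 142 141]
209 [144 143 142 141 141 146 154 159 159 159 160 158 159 158 159 158 154 147 144 145 147 147 144 143 142 142]
210 [143 143 142 141 141 141 142 143 143 143 143 144 144 144 144 144 143 140 139 139 141 143 142 142 141 142]
211 [143 142 142 141 140 141 140 140 139 141 141 141 141 141 141 141 142 142 144 143 143 144 143 142 141 141]
212 [141 142 142 141 141 141 141 140 141 141 141 141 142 142 141 141 141 144 144 143 144 143 142 142 141 143]
213 [142 141 142 142 140 141 142 141 140 141 142 141 142 143 142 142 141 143 142 143 142 142 141 142 142 142]
```

```bash
python3 - <<'E'
from h import *
c=np.load("s6.npy",allow_pickle=True).item()
f=lambda u,v,z:onz(c,u,v,z)[:2]*100
print("C",f(333.4,192.1,.06)); a,b=f(326.5,208.7,0),f(340.5,208.2,0); d=a-b; print(np.degrees(np.arctan2(d[1],d[0])))
E
```

```text
C [ 41.9695251  -19.97542086]
7.244732282380243
```

Emit:
{"name": "carry_out", "arguments": {
  "steps": [
    [[-0.5, 0.9, -3], 1.0, 0.4],
    [[-0.1, 0.8, -3], 0.8, 0.4],
    [[-0.2, 0, -3], 0, 0.4],
    [[-0.1, 0, -3], 0, 0.4],
    [[0, 0, 0], 0, 0.4]
  ]
}}

```text
time: 33.3
position: [0.4194, -0.1995, 0.1003]
tool_rot: [-0.06, 0.998, 0.001, -0.033]
ft_force: [-0.5, -0.9, 1.0]
grip_width: 0.0522
```

```bash
python3 - <<'E'
from h import *
goto(42.0,-20,5,5.5);tilt()
E
```

```text
t33.3 pos [ 41.94 -19.95  10.03] yaw -173.1 q [-0.66  0.58  1.91 -0.06  0.7   2.41] F [-0.5 -0.9  1. ] w 52.2
need [ 0.06 -0.05 -5.03] spin -1.4
tool z [-0.066 -0.001 -0.998]
```

Emit:
{"name": "carry_out", "arguments": {
  "steps": [
    [[0, 0, -2], -0.8, 0.4],
    [[-0.1, 0, -1.5], 0, 0.4],
    [[-0.1, 0, -1], 0, 0.4],
    [[0, 0, 0], 0, 0.4]
  ]
}}

```text
time: 33.7
position: [0.421, -0.2003, 0.0572]
tool_rot: [-0.058, 0.998, -0.001, -0.031]
ft_force: [0.4, -0.2, -0.2]
grip_width: 0.0521
```

```bash
python3 - <<'E'
from h import *
goto(42.0,-20,5.2,6);tilt()
E
```

```text
t33.7 pos [ 42.1  -20.03   5.72] yaw -173.3 q [-0.66  0.67  1.93 -0.07  0.59  2.43] F [ 0.4 -0.2 -0.2] w 52.1
need [-0.1   0.03 -0.52] spin -0.7
tool z [-0.061 -0.005 -0.998]
```

Emit:
{"name": "carry_out", "arguments": {
  "steps": [
    [[-0.1, 0, -0.5], -0.5, 0.4],
    [[0, 0, 0], 0, 1],
    [[0, 0, 0], 0, 1],
    [[0, 0, 0], 0, 1],
    [[0, 0, 0], 0, 1],
    [[0, 0, 0.5], 0, 1],
    [[0, 0, 3], 0, 1],
    [[0, 0, 4], 0, 1],
    [[0, 0, 4], 0, 1],
    [[0, 0, 3], 0, 1]
  ]
}}

```text
time: 34.7
position: [0.4181, -0.1987, 0.2013]
tool_rot: [-0.055, 0.998, 0.002, -0.033]
ft_force: [0.5, -0.4, -1.2]
grip_width: 0.0361
```

```bash
python3 - <<'E'
from h import *
goto(58.7,1.0,20,90);tilt()
E
```

```text
t34.7 pos [ 41.81 -19.87  20.13] yaw -173.7 q [-0.66  0.4   1.84 -0.05  0.96  2.4 ] F [ 0.5 -0.4 -1.2] w 36.1
need [16.89 20.87 -0.13] spin 83.7
tool z [-0.067  0.    -0.998]
```

Emit:
{"name": "carry_out", "arguments": {
  "steps": [
    [[0.5, 0.7, 0.5], 8.2, 1],
    [[1.7, 2.2, 0], 8.3, 1],
    [[1.7, 2.2, 0], 8.3, 1],
    [[1.7, 2.2, 0], 8.3, 1],
    [[1.7, 2.2, 0], 8.3, 1],
    [[1.7, 2.2, 0], 8.3, 1],
    [[1.7, 2.2, 0], 8.3, 1],
    [[1.7, 2.2, 0], 8.3, 1],
    [[1.7, 2.2, 0], 8.3, 1],
    [[1.3, 1.5, 0], 8.3, 1]
  ]
}}

```text
time: 35.7
position: [0.5736, 0.0051, 0.2146]
tool_rot: [0.718, -0.695, 0.021, 0.021]
ft_force: [0.1, -0.3, -1.0]
grip_width: 0.0363
```

```bash
python3 - <<'E'
from h import *
goto(58.7,1.0,17,89.6);tilt()
E
```

```text
t35.7 pos [57.36  0.51 21.46] yaw -88.1 q [-0.16  0.5   1.6  -0.07  1.04  1.42] F [ 0.1 -0.3 -1. ] w 36.3
need [ 1.34  0.49 -4.46] spin -2.3
tool z [ 0.001 -0.06  -0.998]
```

Emit:
{"name": "carry_out", "arguments": {
  "steps": [
    [[1.2, 0.5, -2], -2.0, 1],
    [[0.1, 0, -2], 0, 1],
    [[0, 0, -0.5], 0, 1],
    [[0, 0, 0], 0, 1]
  ]
}}

```text
time: 36.1
position: [0.5871, 0.0139, 0.1694]
tool_rot: [0.709, -0.705, 0.021, 0.021]
ft_force: [-0.3, 0.2, -0.5]
grip_width: 0.0363
```

```bash
python3 - <<'E'
from h import *
goto(58.7,1.0,10,89.6);tilt()
c=snap("side"); p=proj(c,[.59,.0,.1]); x,y=int(p[0]),int(p[1])
save(c,"pC.png",(x-50,y-40,x+50,y+50),7)
np.save("crop.npy",[x-50,y-40]);np.save("sideC.npy",c,allow_pickle=True)
# numbers: foot of held block from a white/hole row scan
g=cv2.cvtColor(c["pixels"],cv2.COLOR_RGB2GRAY); q=proj(c,[.587,.038,.123]).astype(int); print(q,[x-50,y-40])
for r in range(q[1]-9,q[1]+8): print(r,g[r,q[0]-13:q[0]+14])
E
```

```text
t36.1 pos [58.71  1.39 16.94] yaw -89.7 q [-0.14  0.57  1.6  -0.07  0.96  1.47] F [-0.3  0.2 -0.5] w 36.3
need [-0.01 -0.39 -6.94] spin -0.7
tool z [-0.    -0.059 -0.998]
[277 228] [228, 183]
219 [ 60  36  35  34  29  29  29  29  30  32  33  33  32  33  33  32  34  35
  38  38  36  37  38  44  83 144 185]
220 [ 77  45  47  41  26  22  23  22  23  20  24  24  23  24  26  24  26  24
  27  27  28  33  33  43  83 143 185]
221 [ 90  47  47  40  28  21  20  18  18  19  20  18  19  17  18  19  20  18
  19  18  26  35  42  48  82 137 180]
222 [108  53  37  32  24  20  18  20  23  27  30  32  31  29  29  29  27  26
  26  25  31  41  50  51  81 133 175]
223 [134  75  35  23  22  20  22  28  45  60  71  78  74  73  74  75  75  72
  65  65  68  73  75  65  88 136 174]
224 [162 100  43  24  22  23  26  47  81 109 128 137 135 136 137 135 131 129
 125 127 129 132 127 104 118 153 178]
225 [181 116  48  24  23  25  34  67 113 151 176 185 183 183 181 168 159 164
 174 178 180 182 172 145 153 178 186]
226 [188 121  48  23  25  25  37  80 130 171 199 205 204 203 194 167 153 170
 195 205 204 202 187 166 1
[... 346 characters left out ...]
2 189 191]
230 [117  66  31  23  24  29  56 103 147 171 188 194 192 188 184 183 188 190
 187 186 189 188 180 177 185 190 194]
231 [106  56  28  24  25  31  61 108 146 163 172 177 176 173 168 164 170 174
 173 170 173 175 172 176 186 191 198]
232 [ 98  46  23  23  23  33  70 115 149 162 167 168 169 166 160 158 162 166
 168 163 163 163 166 176 186 188 200]
233 [ 94  43  25  25  26  40  80 125 154 164 167 168 167 163 159 160 163 165
 166 164 160 161 165 178 187 188 200]
234 [ 85  39  23  23  25  42  89 134 157 164 167 168 167 162 159 159 162 166
 166 163 159 160 166 181 189 187 198]
235 [ 75  33  23  23  25  48  94 141 161 165 167 168 167 161 159 160 163 165
 166 161 159 161 169 183 192 188 195]
```

View pics/pC.png

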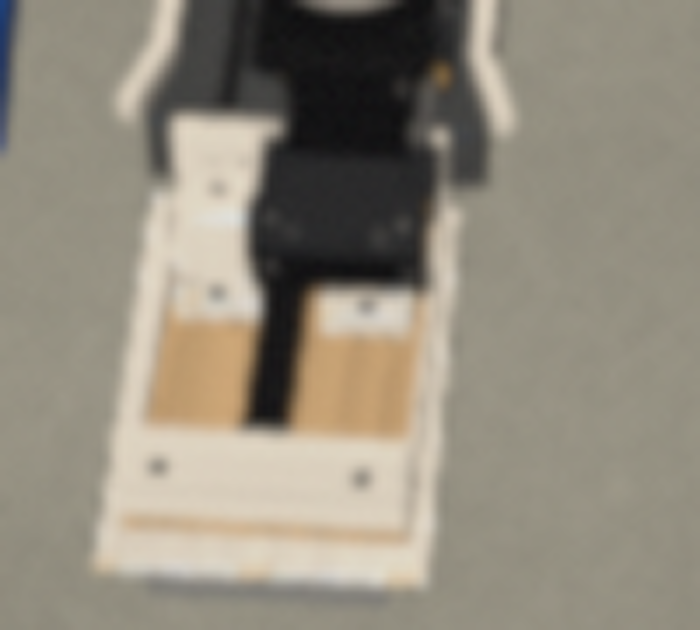

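```bash
python3 - <<'E'
from h import *
c=np.load("sideC.npy",allow_pickle=True).item(); ox,oy=np.load("crop.npy")
f=lambda u,v,z:(onz(c,ox+u/7-.4,oy+v/7-.4,z)[:2]*100).round(2)
print("foot",f(320,334,.118),f(412,334,.118),"screw",f(367,305,.132)); print("rail",f(286,290,.101),f(306,290,.101),"near",f(246,425,.101),f(291,425,.101))
print("end wall top",f(120,435,.102),f(412,445,.102))
E
```

```text
foot [60.1   4.42] [56.04  4.1 ] screw [58.04  3.8 ]
rail [62.14  0.37] [61.23  0.3 ] near [62.98  8.5 ] [61.01  8.34]
end wall top [68.41  9.6 ] [55.6   9.15]
```

Emit:
{"name": "carry_out", "arguments": {
  "steps": [
    [[0.4, -0.2, -1.5], 0, 1],
    [[0, 0, -2], 0, 1],
    [[0, 0, -1], 0, 1],
    [[0, 0, 0], 0, 1]
  ]
}}

```text
time: 36.55
position: [0.5928, 0.01, 0.1249]
tool_rot: [0.708, -0.706, 0.023, 0.02]
ft_force: [-1.2, 0.1, -1.2]
grip_width: 0.0362
```

```bash
python3 - <<'E'
from h import *
goto(59.25,1.2,10,89.6);tilt()
E
```

```text
t36.5 pos [59.28  1.   12.49] yaw -89.8 q [-0.14  0.64  1.62 -0.08  0.87  1.47] F [-1.2  0.1 -1.2] w 36.2
need [-0.03  0.2  -2.49] spin -0.6
tool z [ 0.005 -0.06  -0.998]
```

Emit:
{"name": "carry_out", "arguments": {
  "steps": [
    [[0, 0.2, -1], 0, 1],
    [[-0.1, 0, -0.8], 0, 1],
    [[0, 0, -0.3], 0, 1],
    [[0, 0, -0.2], 0, 1],
    [[0, 0, -0.2], 0, 1]
  ]
}}

```text
time: 37.05
position: [0.5934, 0.0114, 0.1025]
tool_rot: [0.708, -0.706, 0.025, 0.019]
ft_force: [-6.2, 1.8, 17.1]
grip_width: 0.0364
```

Emit:
{"name": "carry_out", "arguments": {
  "steps": [
    [[0, 0, 0.1], 0, 0.9],
    [[0, 0, 0], 0, 0.52],
    [[0, 0, 0], 0, 0.52],
    [[0, 0, 0], 0, 0.52],
    [[0, 0, 0.5], 0, 0.52],
    [[0, 0, 1.5], 0, 0.52],
    [[0, 0, 3], 0, 0.52],
    [[0, 0, 3], 0, 0.45],
    [[-1, 0, 3], 8, 0.4],
    [[-3, 2, 0], 8, 0.4]
  ]
}}

```text
time: 38.05
position: [0.5582, 0.0294, 0.219]
tool_rot: [0.801, -0.598, 0.032, 0.014]
ft_force: [-0.3, 0.6, 0.1]
grip_width: 0.0509
```

Emit:
{"name": "carry_out", "arguments": {
  "steps": [
    [[-3, 2, 0], 8.4, 0.4],
    [[-3, 2, 0], 8.4, 0.4],
    [[-2, 2, 0], 8.4, 0.4],
    [[-2, 2, 0], 8.4, 0.4],
    [[0, 2, 0], 8.4, 0.4],
    [[0, 2, 0], 8.4, 0.4],
    [[0, 0, 0], 8.4, 0.4],
    [[0, 0, 0], 8.4, 0.4],
    [[0, 0, 0], 8, 0.4],
    [[0, 0, 0], 0, 0.4]
  ]
}}

```text
time: 39.05
position: [0.4491, 0.1556, 0.2238]
tool_rot: [0.999, 0.034, 0.034, -0.011]
ft_force: [0.9, 0.1, -0.3]
grip_width: 0.0523
```

```bash
python3 - <<'E'
from h import *
goto(62.2,6.3,20,1);tilt()
c=snap("top"); np.save("top7.npy",c,allow_pickle=True); im=c["pixels"]; hsv=cv2.cvtColor(im,cv2.COLOR_RGB2HSV)
s=snap("side"); np.save("s7.npy",s,allow_pickle=True)
rail(c,(222,178,305,202),.101)
# holes / white blobs inside the tray (wood vs white)
for nm,c in(("top",c),("side",s)):
    im=c["pixels"]; hsv=cv2.cvtColor(im,cv2.COLOR_RGB2HSV)
    w=((hsv[...,2]>150)&(hsv[...,1]<45)).astype(np.uint8)
    for b,(x,y) in {"A":(.656,-.054),"B":(.587,-.051),"C":(.587,.013)}.items():
        p=proj(c,[x,y,.108]).astype(int); g=cv2.cvtColor(im,cv2.COLOR_RGB2GRAY)[p[1]-5:p[1]+6,p[0]-5:p[0]+6]
        r,q=np.unravel_index(g.argmin(),g.shape); u,v=p[0]-5+q,p[1]-5+r; print(nm,b,g.min(),int(np.median(g)),(onz(c,u,v,.108)[:2]*100).round(2),(u,v))
E
```

```text
t39.0 pos [44.91 15.56 22.38] yaw 3.9 q [0.09 0.33 1.87 0.02 0.87 0.  ] F [ 0.9  0.1 -0.3] w 52.3
need [17.29 -9.26 -2.38] spin -2.9
tool z [ 0.068  0.023 -0.997]
rail [622.9  -3.6] [ 18.1 174.9] 0.4 y -91.0 83.8
top A 113 218 [66.16 -5.08] (np.int64(283), np.int64(174))
top B 92 216 [58.43 -4.34] (np.int64(281), np.int64(204))
top C 106 220 [59.1   0.97] (np.int64(260), np.int64(202))
side A 179 206 [65.84 -5.32] (np.int64(259), np.int64(209))
side B 165 208 [60.39 -3.06] (np.int64(275), np.int64(215))
side C 137 208 [60.79 -0.83] (np.int64(273), np.int64(220))
```

```bash
python3 - <<'E'
from h import *
np.set_printoptions(linewidth=250)
c=np.load("top7.npy",allow_pickle=True).item(); g=cv2.cvtColor(c["pixels"],cv2.COLOR_RGB2GRAY)
print("cols 246..300")
for r in range(192,214): print(r," ".join("%3d"%v for v in g[r,246:300]))
s=np.load("s7.npy",allow_pickle=True).item()
for n,p in {"B":[.587,-.05,.108],"C":[.59,.012,.108],"A":[.66,-.053,.108],"Bf":[.587,-.022,.062],"Cf":[.59,.04,.062]}.items(): print(n,proj(c,p).round(1),proj(s,p).round(1))
g=cv2.cvtColor(s["pixels"],cv2.COLOR_RGB2GRAY)
print("side cols 262..300")
for r in range(196,242): print(r," ".join("%3d"%v for v in g[r,262:300]))
E
```

```text
cols 246..300
192  29  30  29  28  28  28  28  28  28  26  27  26  26  25  24  25  25  24  24  23  23  24  23  26  26  26  26  25  25  26  25  25  26  25  27  27  27  25  25  27  25  24  26  30  30  30  29  29  29  29  30  33  32  33
193  26  26  25  27  26  25  25  26  29  32  33  31  32  34  42  43  42  43  43  42  39  31  30  34  40  40  41  40  40  40  38  40  43  56  57  57  56  57  60  62  63  64  71  87  87  87  86  86  85  85  91 105 105 105
194  58  58  58  57  57  57  56  63  88  97  99  98  99 109 136 139 140 141 141 137 130 104 101 102 106 107 106 107 106 106 106 106 109 119 119 117 117 126 137 139 140 144 158 170 170 171 170 166 166 168 168 162 163 162
195 121 120 120 120 119 119 118 130 170 179 182 180 181 190 214 217 218 220 220 216 205 159 156 158 159 159 159 159 159 159 159 158 158 159 158 156 160 177 201 201 203 208 220 221 219 220 218 213 214 215 204 156 154 156
196 162 162 161 161 162 162 160 172 217 221 220 220 221 221 221 219 217 218 219 220 209 153 145 159 165 167 159 160 161 160 161 160 160 160 161 160 164 187 221 221 220 221 222 222 220 219 218 218 217 219 20
[... 10398 characters left out ...]
 201 203 205 192 161 161 181 189 189 191 181 157 145 143 145 145 144 144 143
238 145  97  45  26  23  24  30  58 105 144 173 199 206 208 208 201 192 188 191 192 196 202 191 163 164 182 186 189 189 173 151 143 142 143 145 145 144 143
239 144  94  41  24  22  23  34  70 116 152 180 199 205 205 200 183 164 168 183 188 193 199 190 165 167 181 183 189 186 163 145 141 141 143 145 145 145 142
240 140  90  38  22  22  24  38  79 126 164 189 201 206 206 199 179 161 172 193 200 198 198 184 165 169 179 180 190 185 156 141 141 142 143 144 145 146 144
241 134  82  34  23  22  25  41  86 135 170 192 203 206 206 204 193 186 192 204 206 201 192 176 162 171 181 180 191 187 156 141 143 144 144 144 144 144 144
```

```bash
python3 - <<'E'
from h import *
c=np.load("top7.npy",allow_pickle=True).item()
for n,h,s1,s2 in (("B",(290.2,201.9),(281.1,204.4),(298.4,204)),("C",(260.3,201.9),(252.5,204.6),(269.5,204.3))):
    f=lambda p,z:onz(c,*p,z)[:2]*100
    print(n,"top",f(h,.108).round(2),"feet mid",((f(s1,.062)+f(s2,.062))/2).round(2))
s=np.load("s7.npy",allow_pickle=True).item()
for n,h in (("B",(281.2,207.2)),("C",(278.3,224.5))): print(n,"side",(onz(s,*h,.108)[:2]*100).round(2))
g=cv2.cvtColor(c["pixels"],cv2.COLOR_RGB2GRAY)
for r in range(170,180): print(r," ".join("%3d"%v for v in g[r,266:306]))
E
```

```text
B top [58.9  -6.69] feet mid [58.93 -6.69]
C top [59.12  0.89] feet mid [59.09  0.92]
B side [58.74 -6.68]
C side [58.92  0.97]
170 151 151 151 151 148 138 141 154 158 158 180 225 220 218 217 217 218 218 219 219 217 216 213 212 197 180 180 174 150 155 156 156 155 161 188 217 218 217 200 159
171 171 171 173 174 174 172 179 197 205 205 213 227 220 219 218 218 218 218 218 218 219 218 217 213 206 218 220 207 156 169 171 171 170 172 189 217 218 211 180 162
172 168 168 174 176 174 174 179 198 212 212 216 225 219 220 220 220 216 199 208 218 218 219 219 217 207 210 211 199 154 167 169 168 168 171 189 218 218 210 172 163
173 155 156 160 163 162 161 166 191 210 210 215 225 219 218 219 220 207 142 165 208 218 218 218 217 210 210 211 200 151 163 165 164 164 168 187 215 218 211 181 176
174 155 154 154 155 154 154 161 189 210 212 216 227 220 218 218 219 204 113 118 200 218 218 217 217 209 203 213 202 151 168 171 169 169 172 186 210 219 219 216 189
175 160 160 159 160 159 160 166 192 211 212 217 227 222 221 219 219 212 170 163 218 219 218 217 218 208 184 205 200 143 168 171 171 172 175 185 210 218 219 218 192
176 160 161 161 161 161 161 168 188 190 183 200 224 221 221 221 220 219 217 218 220 220 219 218 218 205 155 162 171 138 164 165 166 168 175 185 210 218 218 218 202
177 162 162 162 162 162 163 166 169 123 100 158 220 219 220 221 222 221 220 219 218 219 219 220 220 199  94  75  95 134 164 165 164 166 171 186 210 218 218 221 219
178 166 166 167 167 166 166 167 158 103  87 150 220 219 219 220 220 222 221 220 218 218 218 219 221 204 107  85 107 138 165 167 166 165 169 184 210 218 218 222 220
179 169 169 168 168 168 169 173 185 164 150 181 220 219 218 219 219 220 221 222 221 219 219 219 221 212 158 155 163 145 166 167 166 166 169 183 210 218 218 220 217
```

Emit:
{"name": "carry_out", "arguments": {
  "steps": [
    [[2, -1, 0], -0.5, 0.48],
    [[2, -1, 0], -0.5, 0.48],
    [[2, -1, 0], -0.5, 0.48],
    [[2, -1, 0], -0.5, 0.48],
    [[2, -1, 0], -0.5, 0.48],
    [[2, -1, 0], -0.5, 0.48],
    [[2, -1, 0], 0, 0.48],
    [[2, -1, -1], 0, 0.48],
    [[1, -1, -2], 0, 0.48],
    [[0, 0, 0], 0, 0.48]
  ]
}}

```text
time: 40.15
position: [0.6248, 0.0613, 0.1936]
tool_rot: [0.999, -0.008, 0.035, -0.009]
ft_force: [-0.5, 0.2, -0.3]
grip_width: 0.0453
```

```bash
python3 - <<'E'
from h import *
goto(62.3,6.0,9.6,0.6);tilt()
E
```

```text
t40.1 pos [62.48  6.13 19.36] yaw -1.0 q [-0.09  0.57  1.53  0.03  0.98 -0.09] F [-0.5  0.2 -0.3] w 45.3
need [-0.18 -0.13 -9.76] spin 1.6
tool z [ 0.07   0.017 -0.997]
```

Emit:
{"name": "carry_out", "arguments": {
  "steps": [
    [[-0.3, -0.1, -3], 1.6, 0.48],
    [[-0.1, 0, -3], 0, 0.48],
    [[0, 0, -1.5], 0, 0.48],
    [[0, 0, 0], 0, 0.48]
  ]
}}

```text
time: 40.55
position: [0.6204, 0.0615, 0.1194]
tool_rot: [0.999, 0.002, 0.036, -0.01]
ft_force: [-0.0, 0.6, -0.5]
grip_width: 0.045
```

```bash
python3 - <<'E'
from h import *
goto(62.3,6.0,9.6,0.6);tilt()
E
```

```text
t40.5 pos [62.04  6.15 11.94] yaw 0.3 q [-0.09  0.66  1.59  0.04  0.82 -0.12] F [-0.   0.6 -0.5] w 45.0
need [ 0.26 -0.15 -2.34] spin 0.3
tool z [ 0.072  0.02  -0.997]
```

Emit:
{"name": "carry_out", "arguments": {
  "steps": [
    [[0.2, -0.1, -1], 0.3, 0.48],
    [[0, 0, -0.9], 0, 0.48],
    [[0, 0, -0.2], 0, 0.48],
    [[0, 0, 0], 0, 0.48]
  ]
}}

```text
time: 40.95
position: [0.6238, 0.0614, 0.1004]
tool_rot: [0.999, 0.005, 0.038, -0.01]
ft_force: [-0.6, 0.4, 1.3]
grip_width: 0.0454
```

```bash
python3 - <<'E'
from h import *
goto(62.3,6.0,9.6,0.6);tilt()
E
```

```text
t41.0 pos [62.38  6.14 10.04] yaw 0.5 q [-0.09  0.69  1.6   0.04  0.78 -0.13] F [-0.6  0.4  1.3] w 45.4
need [-0.08 -0.14 -0.44] spin 0.1
tool z [ 0.076  0.02  -0.997]
```

Emit:
{"name": "carry_out", "arguments": {
  "steps": [
    [[0, 0, -0.4], 0, 0.48],
    [[0, 0, 0], 0, 1],
    [[0, 0, 0], 0, 1],
    [[0, 0, 0], 0, 1],
    [[0, 0, 0], 0, 1],
    [[0, 0, 0], 0, 1],
    [[0, -0.5, 0], 0, 1],
    [[0, -1, 0], 0, 1],
    [[0, -1, 0], 0, 1]
  ],
  "squeeze": 14
}}

```text
time: 41.85
position: [0.6241, 0.041, 0.0977]
tool_rot: [0.999, 0.004, 0.039, -0.014]
ft_force: [0.5, 4.9, 0.8]
grip_width: 0.0206
```

```bash
cat >> h.py <<'E'
def tray():
    tilt(); c=snap("side"); g=c["pixels"]; o=robot.get_obs()["position"]
    # near end-wall of the tray: dark screw holes on it are 90 mm apart; measure its upper front edge by white->wood change is left out
    return c
E
python3 - <<'E'
from h import *
goto(62.3,6.0,9.6,0.6);tilt()
c=snap("side"); np.save("s8.npy",c,allow_pickle=True); g=cv2.cvtColor(c["pixels"],cv2.COLOR_RGB2GRAY)
# screws on the tray's near (+y) end wall: dark spots; expected y = tray y + 0.1
def spots(c,g,x,y):
    for dx in(.045,-.045):
        p=proj(c,[x+dx,y,.08]).astype(int); r=7; w=g[p[1]-r:p[1]+r+1,p[0]-r:p[0]+r+1].astype(float); d=np.clip(np.median(w)-35-w,0,None); v,u=np.mgrid[-r:r+1,-r:r+1]
        if d.sum()>0: uu,vv=p[0]+(u*d).sum()/d.sum(),p[1]+(v*d).sum()/d.sum(); print("spot px",(round(uu,1),round(vv,1)),(onz(c,uu,vv,.08)[:2]*100).round(2))
s7=np.load("s7.npy",allow_pickle=True).item()
spots(s7,cv2.cvtColor(s7["pixels"],cv2.COLOR_RGB2GRAY),.6225,.0965); spots(c,g,.6225,.0965-.02)
E
```

```text
t41.9 pos [62.41  4.1   9.77] yaw 0.4 q [-0.13  0.69  1.6   0.05  0.77 -0.18] F [0.5 4.9 0.8] w 20.6
need [-0.11  1.9  -0.17] spin 0.2
tool z [ 0.078  0.028 -0.997]
spot px (np.float64(247.7), np.float64(244.7)) [67.92  7.67]
spot px (np.float64(279.2), np.float64(250.9)) [57.85  9.38]
spot px (np.float64(250.1), np.float64(239.7)) [67.43  5.55]
spot px (np.float64(277.8), np.float64(243.7)) [58.6   6.54]
```

```bash
cat >> h.py <<'E'
def shift(ref="top7.npy",win=(262,166,308,214),cam="top",z=.108):
    "travel of the loaded tray since the reference picture, by matching its -y end patch"
    a=np.load(ref,allow_pickle=True).item(); c=snap(cam); x0,y0,x1,y1=win
    r=cv2.matchTemplate(c["pixels"],np.ascontiguousarray(a["pixels"][y0:y1,x0:x1]),cv2.TM_CCOEFF_NORMED)
    _,s,_,(u,v)=cv2.minMaxLoc(r)
    def sub(l,m,h): return 0.5*(l-h)/(l-2*m+h)
    du=sub(*r[v,u-1:u+2]) if 0<u<r.shape[1]-1 else 0; dv=sub(*r[v-1:v+2,u]) if 0<v<r.shape[0]-1 else 0
    m=np.array([(x0+x1)/2,(y0+y1)/2]); p=onz(a,*m,z); q=onz(c,*(m+[u+du-x0,v+dv-y0]),z); print("match %.2f tray shift cm"%s,((q-p)[:2]*100).round(2)); return c
E
python3 - <<'E'
from h import *
shift()
E
```

```text
match 0.89 tray shift cm [-0.21 -2.1 ]
```

Emit:
{"name": "carry_out", "arguments": {
  "steps": [
    [[0.1, -1.2, 0], 0.2, 1],
    [[0.1, -1.2, 0], 0.2, 1],
    [[0.1, -1.2, 0], 0.2, 1],
    [[0.1, -1.2, 0], 0, 1],
    [[0, -1.2, 0], 0, 1],
    [[0, -0.5, 0], 0, 1]
  ]
}}

```text
time: 42.55
position: [0.6248, -0.0163, 0.0984]
tool_rot: [0.999, 0.007, 0.035, -0.022]
ft_force: [0.2, 8.4, 3.8]
grip_width: 0.0211
```

```bash
python3 - <<'E'
from h import *
goto(63.3,-21.7,9.6,1.1);tilt();shift()
E
```

```text
t42.5 pos [62.48 -1.63  9.84] yaw 0.8 q [-0.23  0.7   1.6   0.08  0.79 -0.3 ] F [0.2 8.4 3.8] w 21.1
need [  0.82 -20.07  -0.24] spin 0.3
tool z [ 0.07   0.044 -0.997]
match 0.65 tray shift cm [-8.06 37.2 ]
```

```bash
cat >> h.py <<'E'
def ab(exp_dy,ref="top7.npy",cam="top"):
    "tops of blocks A,B in the picture near the expected travel"
    a=np.load(ref,allow_pickle=True).item(); c=snap(cam); g=cv2.cvtColor(c["pixels"],cv2.COLOR_RGB2GRAY)
    for n,P in {"A":(.661,-.0505),"B":(.589,-.067)}.items():
        p=proj(a,[*P,.108]).round().astype(int); e=proj(c,[P[0]+.003,P[1]+exp_dy,.108]).round().astype(int)
        t=a["pixels"][p[1]-6:p[1]+7,p[0]-6:p[0]+7]; R=16
        w=c["pixels"][e[1]-R:e[1]+R+1,e[0]-R:e[0]+R+1]
        r=cv2.matchTemplate(w,np.ascontiguousarray(t),cv2.TM_CCOEFF_NORMED); _,s,_,(u,v)=cv2.minMaxLoc(r)
        d=np.array([u,v])+6-R; q=onz(c,*(e+d),.108)-onz(a,*p,.108); print(n,"match %.2f shift"%s,(q[:2]*100).round(2))
    return c
E
python3 - <<'E'
from h import *
c=ab(-.077); save(c,"x.png")
E
```

```text
A match 0.38 shift [  2.32 -10.08]
B match 0.88 shift [ 0.03 -7.86]
```

Emit:
{"name": "carry_out", "arguments": {
  "steps": [
    [[0.1, -1.2, 0], 0.1, 1],
    [[0.1, -1.2, 0], 0.1, 1],
    [[0.1, -1.2, 0], 0.1, 1],
    [[0.1, -1.2, 0], 0, 1],
    [[0.1, -1.2, 0], 0, 1],
    [[0, -0.5, 0], 0, 1]
  ]
}}

```text
time: 43.25
position: [0.6255, -0.0729, 0.098]
tool_rot: [0.999, 0.01, 0.03, -0.029]
ft_force: [0.2, 5.6, 2.2]
grip_width: 0.0202
```

```bash
python3 - <<'E'
from h import *
goto(63.3,-21.7,9.6,1.1);tilt();o=robot.get_obs();ab(o["position"][1]-.0614)
E
```

```text
t43.2 pos [62.55 -7.29  9.8 ] yaw 1.2 q [-0.33  0.71  1.57  0.1   0.83 -0.42] F [0.2 5.6 2.2] w 20.2
need [  0.75 -14.41  -0.2 ] spin -0.1
tool z [ 0.06   0.058 -0.997]
A match 0.22 shift [ -0.9  -12.75]
B match 0.92 shift [  0.12 -13.44]
```

Emit:
{"name": "carry_out", "arguments": {
  "steps": [
    [[0.3, -0.8, 0], 0, 1],
    [[0.3, -1, 0], 0, 1],
    [[0.2, -1, 0], 0, 1],
    [[0.1, -1, 0], 0, 1],
    [[0.1, -1, 0], 0, 1],
    [[0, -0.5, 0], 0, 1]
  ]
}}

```text
time: 43.9
position: [0.6296, -0.1154, 0.0976]
tool_rot: [0.999, 0.01, 0.023, -0.038]
ft_force: [1.6, 7.0, 1.7]
grip_width: 0.0205
```

```bash
python3 - <<'E'
from h import *
goto(63.3,-21.7,9.6,1.1);tilt();o=robot.get_obs();c=ab(o["position"][1]-.0614)
E
```

```text
t43.9 pos [ 62.96 -11.54   9.76] yaw 1.1 q [-0.4   0.72  1.53  0.11  0.88 -0.49] F [1.6 7.  1.7] w 20.5
need [  0.34 -10.16  -0.16] spin -0.0
tool z [ 0.044  0.077 -0.996]
A match 0.21 shift [ -2.32 -17.03]
B match 0.32 shift [ -0.05 -19.53]
```

Emit:
{"name": "carry_out", "arguments": {
  "steps": [
    [[0.2, -1, 0], 0, 1],
    [[0.1, -1.2, 0], 0, 1],
    [[0.1, -1.2, 0], 0, 1],
    [[0, -1.2, 0], 0, 1],
    [[0, -1.2, 0], 0, 1],
    [[0, -0.5, 0], 0, 1]
  ]
}}

```text
time: 44.55
position: [0.6289, -0.1695, 0.0966]
tool_rot: [0.999, 0.011, 0.016, -0.046]
ft_force: [1.2, 8.6, 3.7]
grip_width: 0.0204
```

```bash
python3 - <<'E'
from h import *
goto(63.3,-21.7,9.6,1.1);tilt();s=snap("side");np.save("s9.npy",s,allow_pickle=True)
g=cv2.cvtColor(s["pixels"],cv2.COLOR_RGB2GRAY); o=robot.get_obs()["position"]; e=o[1]-.0614-.0035+.1
p=proj(s,[.628,e,.08]).astype(int); print("expected wall centre px",p)
for r in range(p[1]-14,p[1]+16): print(r," ".join("%3d"%v for v in g[r,p[0]-24:p[0]+26]))
E
```

```text
t44.5 pos [ 62.89 -16.95   9.66] yaw 1.3 q [-0.48  0.74  1.48  0.12  0.94 -0.57] F [1.2 8.6 3.7] w 20.4
need [ 0.41 -4.75 -0.06] spin -0.2
tool z [ 0.032  0.093 -0.995]
expected wall centre px [271 197]
183 136 138 144 170 198 201 171 115  83 113 150 163 163 160 155 153 154 152 133  88  39  28  41  52  46  33  24  25  28  30  30  31  55 104 148 165 163 163 177 197 206 204 181 145 146 171 173 131 112 124
184 138 139 148 173 199 197 160 107  83 122 159 163 162 158 156 158 159 159 142 100  48  31  44  49  40  28  23  25  27  30  30  34  74 133 181 196 198 196 199 203 205 203 182 145 149 173 170 130 126 155
185 139 141 154 181 201 192 148  95  86 131 167 166 160 157 156 157 160 159 148 111  62  33  39  42  35  26  25  25  30  32  30  44  94 153 194 206 208 207 206 205 205 202 181 147 152 173 165 129 140 182
186 138 141 158 188 203 188 139  87  90 136 169 167 159 157 155 158 160 161 155 127  79  38  33  32  29  24  24  25  27  29  32  54 113 170 200 207 207 208 206 206 205 202 183 149 155 173 161 127 148 192
187 137 141 162 193 205 185 131  84  95 137 166 165 159 156 156 158 160 163 161 1
[... 4522 characters left out ...]
 115 116 115 114 113 113 112 112 112 115 117 116 113 111 112 109  99  92  94  97  98 103
210 141 141 152 169 170 167 169 169 169 169 167 162 160 156 152 149 152 154 153 149 146 140 141 143 144 143 143 145 144 140 139 139 141 141 140 138 137 139 138 135 134 134 134 130 122 116 118 121 124 127
211 140 141 161 191 197 193 194 197 197 196 194 189 187 183 178 176 180 182 183 181 177 171 169 172 175 175 177 179 177 170 167 167 170 171 171 169 163 162 158 151 151 154 155 153 146 138 135 136 137 138
212 140 144 167 199 208 207 209 210 210 209 207 206 205 204 202 202 203 205 206 207 205 201 200 200 201 203 205 209 205 197 194 194 196 199 198 195 191 187 184 178 176 178 181 180 175 164 151 143 140 141
```

Emit:
{"name": "carry_out", "arguments": {
  "steps": [
    [[0.1, -1.2, 0], -0.1, 1],
    [[0.1, -1.2, 0], 0, 1],
    [[0.1, -1, 0], 0, 1],
    [[0, -0.7, 0], 0, 1],
    [[0, -0.5, 0], 0, 1]
  ]
}}

```text
time: 45.1
position: [0.6291, -0.2095, 0.0965]
tool_rot: [0.998, 0.01, 0.012, -0.053]
ft_force: [0.6, 6.7, 1.7]
grip_width: 0.02
```

Emit:
{"name": "carry_out", "arguments": {
  "steps": [
    [[0, -0.6, 0], 0, 1],
    [[0, -0.6, 0], 0, 1],
    [[0, -0.6, 0], 0, 1]
  ]
}}

```text
time: 45.4
position: [0.6272, -0.2152, 0.0964]
tool_rot: [0.998, 0.008, 0.009, -0.066]
ft_force: [5.1, 16.9, 0.7]
grip_width: 0.0201
```

```bash
python3 - <<'E'
from h import *
goto(63.3,-21.7,9.6,1.1);tilt()
E
```

```text
t45.4 pos [ 62.72 -21.52   9.64] yaw 1.0 q [-0.55  0.77  1.42  0.14  1.01 -0.65] F [ 5.1 16.9  0.7] w 20.1
need [ 0.58 -0.18 -0.04] spin 0.1
tool z [ 0.017  0.132 -0.991]
```

Emit:
{"name": "carry_out", "arguments": {
  "steps": [
    [[0, 0.1, 0], 0, 0.9],
    [[0, 0, 0], 0, 0.5],
    [[0, 0, 0], 0, 0.5],
    [[0, 0, 0], 0, 0.5],
    [[0, 0, 0], 0, 0.5],
    [[0, 0, 0.5], 0, 0.5],
    [[0, 0, 1.5], 0, 0.5],
    [[0, 0.3, 3], 0, 0.5],
    [[0, 1, 3], 0, 0.5],
    [[0, 2, 3], 0, 0.5]
  ]
}}

```text
time: 46.4
position: [0.6254, -0.188, 0.2083]
tool_rot: [0.998, 0.007, 0.007, -0.063]
ft_force: [0.7, -0.6, 0.7]
grip_width: 0.0436
```

Emit:
{"name": "carry_out", "arguments": {
  "steps": [
    [[-1, 3, 1], 0, 0.5],
    [[-2, 4, 0], 0, 0.5],
    [[-3, 4, 0], 0, 0.5],
    [[-3, 4, 0], 0, 0.5],
    [[-3, 4, 0], 0, 0.5],
    [[-3, 4, 0], 0, 0.5],
    [[0, 4, 0], 0, 0.5],
    [[0, 3, 0], 0, 0.5],
    [[0, 0, 0], 0, 0.5]
  ]
}}

```text
time: 47.3
position: [0.4748, 0.1172, 0.2382]
tool_rot: [0.998, 0.007, 0.023, -0.057]
ft_force: [0.0, -0.7, 0.3]
grip_width: 0.0438
```

```bash
python3 - <<'E'
from h import *
st()
s=snap("side");c=snap("top");np.save("s10.npy",s,allow_pickle=True);np.save("t10.npy",c,allow_pickle=True)
# tray: rail in top view (visible up to the bridge), near wall, screws in side view
g=cv2.cvtColor(s["pixels"],cv2.COLOR_RGB2GRAY)
for dx in(.045,-.045):
    p=proj(s,[.6295+dx,-.178,.079]).astype(int); r=4; w=g[p[1]-r:p[1]+r+1,p[0]-r:p[0]+r+1]; v,u=np.unravel_index(w.argmin(),w.shape); print("screw px",p[0]-r+u,p[1]-r+v,"exp",p,w.min())
s9=np.load("s9.npy",allow_pickle=True).item()
rail(c,(315,150,400,230),.100)
g=cv2.cvtColor(c["pixels"],cv2.COLOR_RGB2GRAY)
p=proj(c,[.629,-.177,.1]).astype(int); print("near wall top edge exp px",p)
for r in range(p[1]-30,p[1]+31,6): print(r,p[0]-16," ".join("%3d"%v for v in g[r,p[0]-16:p[0]+40]))
E
```

```text
t47.3 pos [47.48 11.72 23.82] yaw 0.8 q [-0.06  0.33  1.82  0.14  0.95 -0.15] F [ 0.  -0.7  0.3] w 43.8
screw px 255 192 exp [259 188] 130
screw px 289 193 exp [285 189] 37
rail [ 626.2 -259.5] [ 19.2 141.9] 1.6 y -330.3 -188.5
near wall top edge exp px [332 185]
155 316 141 140 140 142 143 137 148 186 212 213 213 212 212 210 207 196 185 175 166 156 154 143 137 134 139 140 137 136 135 134 135 137 135 136 142 145 144 143 145 148 145 147 149 150 152 157 158 157 157 162 162 161 161 163 168 173
161 316 139 139 142 139 138 126  77  67  66  65  65  65  64  65  65  70  83  84  82  78  92  97 107 116 124 104  98  95  95  95  92  86  85  86  84  80  80  77  77  77  75  71  68  69  68  67  63  64  63  62  63  63  62  63  62  61
167 316 139 138 138 139 140 127  63  60  66  66  66  66  95 154 173 182 207 211 202 173 170 170 170 165 150 154 156 156 156 153 145 144 143 139 129 130 135 136 137 139 146 147 146 147 145 147 154 154 154 154 156 164 166 168 167 167
173 316 138 138 138 138 138 127  81  53  65  66  62  42  52 114 164 162 195 211 206 181 156 155 154 154 155 154 155 153 154 155 155 154 154 
[... 1015 characters left out ...]
 210
203 316 140 138 138 137 136 137 138 128  76  55  67  68  68  67  82 130 161 165 198 215 212 192 161 159 159 159 159 159 159 159 159 158 158 158 159 158 159 158 167 196 190 202 193 173 173 186 214 213 212 212 213 214 216 217 216 214
209 316 140 139 140 137 135 138 139 134  99  59  66  68  68  67  72 112 169 173 183 213 215 204 163 155 156 156 156 156 156 157 156 156 157 157 156 155 156 157 154 135 124 126 135 138 135 137 138 140 146 147 147 148 149 157 158 157
215 316 136 135 136 137 138 139 139 137 124  63  57  67  68  67  66  70  80  70  66  68  72  72  71  69  69  82 107 129 148 142 142 145 153 154 154 155 158 170 171 171 171 172 177 190 191 191 197 212 214 212 213 213 213 213 213 213
```

```bash
python3 - <<'E'
from h import *
s=np.load("s10.npy",allow_pickle=True).item(); a=np.load("s7.npy",allow_pickle=True).item()
for n,P in {"A":(.6584,-.0515),"B":(.5874,-.0668),"C":(.5892,.0097)}.items():
    p=proj(a,[*P,.108]).round().astype(int); e=proj(s,[P[0]+.004,P[1]-.276,.107]).round().astype(int)
    t=np.ascontiguousarray(a["pixels"][p[1]-7:p[1]+16,p[0]-8:p[0]+9]); R=8
    # scale template for the greater distance
    k=np.linalg.norm(a["eye"]-[*P,.1])/np.linalg.norm(s["eye"]-[P[0],P[1]-.276,.1]); t=cv2.resize(t,None,fx=k,fy=k)
    w=s["pixels"][e[1]-6-R:e[1]+16+R,e[0]-7-R:e[0]+8+R]
    r=cv2.matchTemplate(np.ascontiguousarray(w),t,cv2.TM_CCOEFF_NORMED); _,m,_,(u,v)=cv2.minMaxLoc(r)
    q=np.array([e[0]-7-R+u+8*k,e[1]-6-R+v+7*k]); print(n,"match %.2f"%m,q.round(1),"exp",e,(onz(s,*q,.107)[:2]*100).round(2))
c=np.load("t10.npy",allow_pickle=True).item(); rail(c,(65,205,165,240),.123)
c0=np.load("top0.npy",allow_pickle=True).item()
for n,P,z in(("bottle",(.78,.05),.1),("hammer",(.66,.21),.02),("jar",(.37,-.47),.08)):
    p=proj(c,[*P,z]).astype(int); d=np.abs(c["pixels"].astype(int)-c0["pixels"])[p[1]-35:p[1]+36,p[0]-25:p[0]+26].mean(); print(n,"change %.1f"%d)
E
```

```text
A match 0.86 [268.2 154.3] exp [267 154] [ 65.98 -32.85]
B match 0.95 [287.2 153.3] exp [287 153] [ 59.22 -33.91]
C match 0.99 [285.2 168.3] exp [285 167] [ 59.19 -25.78]
rail [538.6 362.1] [ 18.  175.9] 1.0 y 274.2 450.2
bottle change 7.1
hammer change 15.0
jar change 7.8
```

```bash
python3 -c "
from rig import robot
print(robot.hand_in())"
```

```text
the job is handed in; nothing more can be done
None
```

I did the whole job and handed it in at about 47 s of robot time. `hand_in` reports no verdict, so I don't know the official result.

**What I did**
- I lifted the top tray off and set it on the bench, then put the empty tray on the ledge and returned the top tray to the bottom one.
- I stood the three white blocks in the empty tray. The brown and red look-alikes were not touched.
- I slid the loaded tray by its rail across the gap and onto the mill bed. It stalled with the push force rising from about 7 to 17 N, which I took as the end stop.

**Last checks**
- **Tray on the mill:** three camera estimates put it at about +1, -3 and 0 mm from home, against limits of -20 to +8 mm. It sits about 6 mm to one side of the bed's centre line, against a limit of 20 mm, with a yaw difference of about 0.5°.
- **Blocks:** in the last side picture all three matched how they looked upright on the ledge (0.86, 0.95 and 0.99). Two of the matches are strong. The 0.86 is block A, the one in the far bay.
- **Stack:** the top tray's rail is within about 1.5 mm of where the bottom tray's was.

**What disagreed or is less certain**
- **Hammer:** a picture comparison showed more change around the hammer (15 grey levels) than around the bottle and jar (7 to 8). I put this down to the arm or its shadow in view and did not confirm it.
- **Press on the bench:** setting the top tray down produced a brief 73 N at the wrist, under the 120 N limit.
- **Tool lean:** the tool drifted up to about 8° from vertical by the end of the slide. I found no sign of it in the final measurements.
- **Near-wall screws:** my search for the tray's near-wall screws in the last picture gave nothing usable, so I relied on the other measurements.

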